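# Shut the sticky shutter of the doughnut keeper and latch it

### The job

Slide the white shutter of the wooden doughnut keeper fully home over the doughnuts by pushing its two blue knobs away from the deck, a little at one end and then at the other so that it does not go crooked and jam; never force it. Then swing the red latch arm all the way across behind the left knob, let go, and leave the other things on the table and on the keeper where they are.

Things in the scene. Friction and masses are not known exactly. Their poses are not given: they have to be found in the camera images.
- case: Fixed wooden doughnut keeper, 280 mm long (x), 380 wide (y), 97 high. Origin: centre of its underside, z up; its x is the way the shutter shuts (away from the robot), y to the left. Near half (x < 0): closed flat deck, top z = 97 mm, front edge at x = 0. Far half: open well with doughnuts, walls 97 mm high; the far wall's inner face at x = 125 mm is the shutter's stop. Over 25 N from the fingers damages it.
- shutter: White loose board, 0.4 to 0.6 kg, 135 (x) by 318 (y) by 10 mm, in a groove with 2 mm play at each side; origin: centre of its underside; top at z = 85 mm, 12 below deck and walls, rear hidden under the deck. Drags with 3 to 8 N. An end pushed alone runs 8 mm ahead at most, 4 mm at unseen swollen spots, then it binds; pushing the lagging end (up to 15 N) frees it. Over 25 N from the fingers damages it.
- knob_left (a point): Left (+y) of the two blue round knobs on the shutter: upright post 18 mm in diameter, 42 mm tall (z = 85 to 127 mm); this point is half-way up on its axis. In the keeper's frame it is at y = 125 mm; x is about 33 to 52 mm at the start and 100 mm when that end is fully home.
- knob_right (a point): Right (-y) knob, same as the left one, at y = -125 mm in the keeper's frame, 250 mm from the left knob; fully home at x = 100 mm.
- latch (a joint): Red latch arm, rad: 0 = lying back along the left wall (keeper's -x), 1.571 = its stop, fully across (keeper's -y), behind the left knob on its -x side, 2 mm clear of it when home. Turns counter-clockwise from above about a pivot at x = 82, y = 176 mm in the keeper's frame. 62 mm long from the pivot, 14 wide, z = 98 to 110 mm; stays where left, takes about 1.2 N at its peg. Starts at 0 to 0.2.
- latch_peg (a point): Upright red peg on the latch arm, 52 mm from the pivot: 12 mm in diameter, z = 110 to 132 mm; this point is half-way up on its axis, z = 121 mm. Push it round its arc from its outer (left, then near) side.
- bowl: White bowl, 64 mm across, 35 mm high, loose on the deck; leave it.
- mug: Blue mug, 76 mm across, 90 mm high, loose at the left of the table; leave it.
- jar: Amber jar, 66 mm across, 100 mm high, loose at the right; leave it.
- cup: White paper cup, 72 mm across, 80 mm high, loose beyond the keeper; leave it.
- can: Green can, 66 mm across, 110 mm high, loose beyond the keeper; leave it.
- spatula: Spatula lying beyond the keeper; leave it.
- plate: Small white plate, 110 mm across, with a doughnut, 36 mm high, at the right; leave it.

How it is judged:
On the way:
1. both ends of the shutter are home (within 2 mm) (x of each of knob_left, knob_right in the frame of case above 0.098 m), for 0.2 s.
At the end, for the whole second after the job is handed in: Both knobs within 2 mm of their home position along the keeper, the latch arm across behind the left knob (joint above 1.45 rad), the shutter at rest (all of step 1 and value of joint latch above 1.45 rad and linear speed of shutter below 0.01 m/s); the robot touches nothing.
It fails at once if the shutter is forced: more than 25 N from the fingers (contact force between the fingers and shutter above 25 N).
It fails at once if the keeper or its latch is forced: more than 25 N from the fingers (contact force between the fingers and case above 25 N).
It fails at once if a bystander is moved more than 30 mm (distance of any of bowl, mug, jar, cup, can, spatula, plate from where it was at the start of the episode above 0.03 m).
It also fails if it takes over 72 s, if anything falls off the work surface, if the arm or the gripper's body presses on something with over 40 N, if the wrist force passes 120 N, or if a joint passes its speed limit or range.

### The arm

A 7-joint arm with a two-finger parallel gripper is mounted at the origin on the work surface. World frame = base frame: x ahead of the robot, y to its left, z up, the work surface at z = 0. Lengths are in m, angles in rad, forces in N, time in s.
With the tool pointing down it reaches from about 0.4 to 0.85 m from the base axis. Payload 10.4 kg.
Tool frame: the origin (TCP) lies midway between the tips of the shut fingers; the grasp point (between the pads) lies 19 mm behind it; z points along the fingers, y is the direction in which the jaws open and shut (so a half turn about z gives the same grasp; the last joint's range is limited). The gripper opens to 85 mm and grips with 20 to 120 N. Pads are 22 mm wide; open, the fingers measure 114 mm over their backs; the gripper's body (76 mm by 85 mm) begins 54 mm behind the grasp point. The pads swing forward as they close: fully open they stand 13 mm farther back than shut.
Start: joints at [-1.353, 0.332, -0.065, 1.46, 0.022, 1.35, -0.088], TCP at [0.149, 0.607, 0.231] pointing down, gripper open.
Joint ranges: [-2.6, 2.6], [-0.5, 2.12], [-1.47, 1.34], [0.16, 2.42], [-1.27, 4.41], [0.06, 2.06], [-2.6, 2.6]. Speed limits (rad/s): [2.22, 2.22, 2.79, 2.79, 3.14, 3.14, 3.14].

### API

Orientations are given as a unit quaternion [x, y, z, w].
In Python, from workcell import manip, camera, camera_info, workorder, nets gives the robot as it stands.
- The arm moves only by the tool apply_moves, never from a script. Its argument "commands" is a list of rows, each a list of 5 numbers: the shift along the tool's x, y, z in m, then the turn about the tool's z in degrees, then the gripper command: -1 is fully open, 1 is shut, values between are in proportion. A call has 1 to 5 rows; each row shifts and turns the pose as measured when the row begins, along the tool's axes as they then stand; what a row does not reach is not made up. A row lasts 1/12 s, in which the tool goes at most 41.7 mm and 7.16 degrees, less where a joint would pass 70% of its speed; a pose out of reach is approached as far as the arm can. A call is refused whole if a number of a shift passes 0.0417 or a number of a turn 7.16, either way. A call with a gripper value outside its range is refused whole. The fingers move at their own pace and stop on an object; "squeeze" is the grip in N (left out, the last holds). Time passes only in rows, so rows that do not move let the fingers close. It gives the time, the measured TCP pose, the force and the opening at its end, in the units of the state.
- manip.get_obs(): the state, without advancing time (a new reading comes with each control period).
- camera(name): name is "scene" or "top" or "wrist"; returns (picture, depth): 480x640x3 uint8, red, green, blue; 480x640 float32, m along the optical axis (not along the pixel's ray), 0 where there is no reading.
- camera_info(name): a dict with "camera_matrix" (3x3 intrinsics, pixels), "xyz" and "rotation" of the camera in the world; the wrist camera has in their place "T_tool_cam" (4x4, takes a point from camera to tool coordinates, whose origin is the TCP and whose axes are the flange's). Camera axes: x right, y down, z forward; pixel columns grow to the right and rows downward; lengths in m; the calibration is good to about 2 mm. A picture is of the moment at which its call begins: read the wrist's pose just before it. camera_info takes no time and is no camera call.
- workorder.hand_in(): hands the job in, once; it reports no verdict.
Trained networks look in the newest picture that a camera, given by its name, has taken for a name from the list of things; names that differ only in an ending like _2 or _b are one class to them, and where a whole thing is asked for, a point or a joint stands for the part that bears it (a point fixed in the world has none). Each returns a list of dicts, best first, with "conf" (0 to 1); they miss things now and then, are a little off and sometimes report something else, mostly with a low value. They report only what shows in the picture. A call takes as long as a camera call.
- nets.look_for(camera, thing): "rect" ([left, top, width, height] in pixels, round what is visible of it).
- nets.place_of(camera, thing): "xy" ([column, row] in pixels: a listed point, or the origin of a listed thing).
The state is a dict: "clock": time; "joint_pos": joint angles; "joint_velocities": joint speeds; "tau": joint torques, N m; "position": TCP position; "ee_rot": TCP orientation; "ft_force": force on the tool from outside, world axes, zero at the start; "torque": the same for the moment, N m; "grip_width": opening from 0.0 (shut) to 1.0 (fully open).
Only numpy, scipy, OpenCV 4.12 (cv2) and the standard library are available. Lean on these libraries where they do the work, as an engineer would, in place of code of your own. Each camera call takes 0.05 s, during which the arm holds its last target. There are 200 camera calls.

## Working session

There is one attempt and no reset: what is moved stays moved. The work goes in short steps, Python scripts to look and compute and a tool call to move; the robot and the scene stay as the last step left them, time stands still between calls to the robot, and variables do not carry over. Pictures are saved under pics/ and viewed, about 8 in all and at most 12, crops included, and the job is handed in when it is done.

Besides the shell and the picture viewer there is one more tool, called by a JSON object that holds its "name" and its "arguments". apply_moves: Moves the arm, as the interface text tells. Its arguments: {"type":"object","properties":{"commands":{"type":"array","items":{"type":"array","items":{"type":"number"}}},"squeeze":{"type":"number"}},"required":["commands"]}

```bash
mkdir -p pics
cat > h.py <<'E'
import numpy as np,cv2
from scipy.spatial.transform import Rotation as R
from workcell import manip,camera,camera_info,workorder,nets
def cam(name):
    i=camera_info(name);K=np.array(i["camera_matrix"])
    if "xyz" in i:
        r=np.array(i["rotation"]); r=r if r.shape==(3,3) else R.from_quat(r).as_matrix(); return K,r,np.array(i["xyz"])
    o=manip.get_obs();T=np.array(i["T_tool_cam"]);r=R.from_quat(o["ee_rot"]).as_matrix()
    return K,r@T[:3,:3],np.array(o["position"])+r@T[:3,3]
def atz(c,px,z):
    K,r,t=c;d=r@np.linalg.solve(K,[px[0],px[1],1.]);return t+d*(z-t[2])/d[2]
E
python3 - <<'E'
from h import *
o=manip.get_obs();print(o)
for n in ["top","scene"]:
    c=cam(n);p,d=camera(n);cv2.imwrite(f"pics/{n}0.png",p[:,:,::-1]);print(n,c[2])
    for t,z in [("knob_left",.106),("knob_right",.106),("latch_peg",.121),("case",0),("shutter",.075),("bowl",.097),("mug",0)]:
        for q in nets.place_of(n,t)[:2]: print(t,q,atz(c,q["xy"],z).round(4))
E
```

```text
{'clock': 0.0, 'joint_pos': array([-1.35260336,  0.33289038, -0.0647042 ,  1.46093757,  0.0216231 ,
        1.34987785, -0.08849571]), 'joint_velocities': array([ 0.00078026,  0.00069742, -0.00022211,  0.00026652,  0.00121993,
        0.00072511,  0.0013921 ]), 'tau': array([-3.54102503e-04, -6.25428343e+01,  4.89718595e-02, -3.91607344e+01,
        1.61957857e-02,  9.72065114e-03, -1.62862577e-06]), 'position': array([0.14896769, 0.60660981, 0.23050617]), 'ee_rot': array([ 1.20088800e-01,  9.92762901e-01, -7.07131698e-04, -4.24815913e-05]), 'ft_force': array([-0.62164653, -0.43675664,  0.86530347]), 'torque': array([0.01368815, 0.03738152, 0.03183679]), 'grip_width': 0.9969277612943721}
top [ 0.43546842 -0.00852052  1.14439616]
knob_left {'xy': [240.2, 276.8], 'conf': 0.68} [0.502  0.1774 0.106 ]
knob_right {'xy': [242.7, 274.3], 'conf': 0.68} [0.5077 0.1715 0.106 ]
knob_right {'xy': [341.9, 262.5], 'conf': 0.67} [ 0.529  -0.0619  0.106 ]
latch_peg {'xy': [238.6, 271.6], 'conf': 0.73} [0.5132 0.1784 0.121 ]
latch_peg {'xy': [220.7, 277.3], 'conf': 0.53} [0.5012 0.2197 0.121 ]
case {
[... 205 characters left out ...]
: [311.5, 164.8], 'conf': 0.16} [0.7723 0.0038 0.097 ]
mug {'xy': [157.3, 310.1], 'conf': 0.64} [0.4299 0.408  0.    ]
mug {'xy': [239.8, 274.3], 'conf': 0.52} [0.5153 0.1974 0.    ]
scene [ 1.00886358 -0.63666361  0.87049813]
knob_right {'xy': [287.8, 244.1], 'conf': 0.96} [ 0.539  -0.0719  0.106 ]
latch_peg {'xy': [344.2, 167.3], 'conf': 0.51} [0.5018 0.2225 0.121 ]
case {'xy': [300.2, 233.1], 'conf': 0.71} [0.4765 0.0566 0.    ]
shutter {'xy': [302.4, 213.9], 'conf': 0.62} [0.487  0.0548 0.075 ]
shutter {'xy': [337.8, 181.5], 'conf': 0.57} [0.49   0.2125 0.075 ]
bowl {'xy': [285.6, 179.7], 'conf': 0.76} [0.3878 0.1178 0.097 ]
mug {'xy': [352.8, 162.8], 'conf': 0.75} [0.4295 0.3954 0.    ]
```

View pics/top0.png

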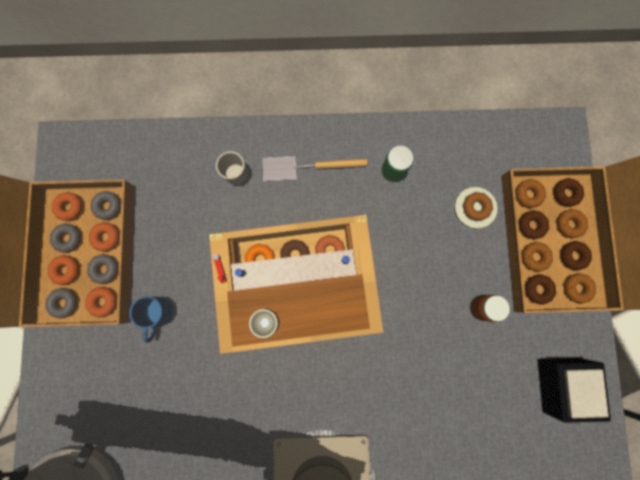

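View pics/scene0.png

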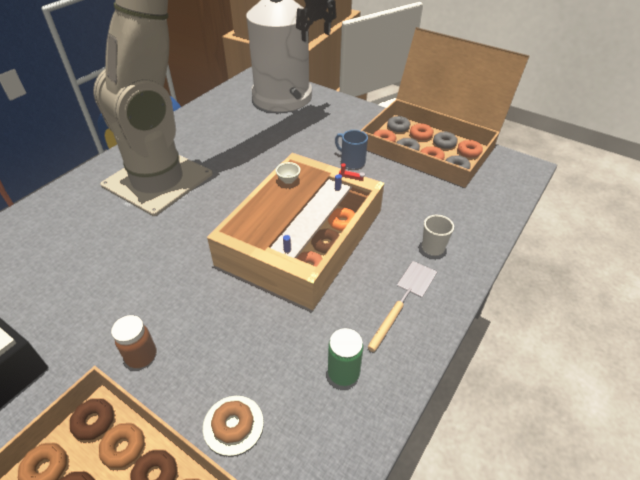

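The top view shows the keeper with corners near (210,234), (365,216), (382,332) and (220,353). The knobs are near (239,272) and (346,259), and the red latch runs from (217,256) to (222,281). The scene view agrees.

```bash
cat >> h.py <<'E'
def blobs(img,kind,amin=15):
    h=cv2.cvtColor(img,cv2.COLOR_RGB2HSV);H,S,V=cv2.split(h)
    m={"blue":(H>105)&(H<130)&(S>130)&(V>50),"red":((H<5)|(H>172))&(S>170)&(V>90)}[kind].astype(np.uint8)
    n,l,s,c=cv2.connectedComponentsWithStats(m)
    return [(s[i],c[i].round(1)) for i in range(1,n) if s[i][4]>=amin]
E
python3 - <<'E'
from h import *
c=cam("top");p=cv2.imread("pics/top0.png")[:,:,::-1]
W=[atz(c,q,.097)[:2] for q in [(210,234),(365,216),(382,332),(220,353)]]
print(np.round(W,3)); W=np.array(W)
print("centre",W.mean(0),"yaw",[np.degrees(np.arctan2(*(v[::-1]))).round(2) for v in (W[0]-W[3],W[1]-W[2])],[np.degrees(np.arctan2(-v[0],v[1])).round(2) for v in (W[0]-W[1],W[3]-W[2])])
for k in("blue","red"):
    for s,q in blobs(p,k,8): print(k,s,q,atz(c,q,.115).round(4))
E
```

```text
[[ 0.607  0.251]
 [ 0.641 -0.122]
 [ 0.366 -0.15 ]
 [ 0.329  0.226]]
centre [0.48560416 0.05130865] yaw [np.float64(5.32), np.float64(5.73)] [np.float64(5.14), np.float64(5.64)]
blue [344 257   4   5  17] [345.4 259.1] [ 0.5359 -0.0699  0.115 ]
blue [237 271   5   4  15] [238.8 272.3] [0.512 0.179 0.115]
red [216 260   9  22  91] [219.8 270.5] [0.5174 0.2232 0.115 ]
```

{"name": "apply_moves", "arguments": {"commands": [[0,0,0,-6.4,1],[0,0,0,-6.4,1],[0,0,0,-6.4,1]]}}

```text
clock: 1.05
position: [0.1489, 0.607, 0.2314]
ee_rot: [-0.051, 0.999, 0.0, 0.0]
ft_force: [0.3, 0.6, -0.0]
grip_width: 0.605
```

```bash
cat >> h.py <<'E'
C0=np.array([.4856,.0513]);YAW=np.radians(5.45)
def Rc(): return np.array([[np.cos(YAW),-np.sin(YAW)],[np.sin(YAW),np.cos(YAW)]])
def c2w(x,y): return C0+Rc()@[x,y]
def w2c(p): return Rc().T@(np.array(p[:2])-C0)
def go(x,y,z):
    o=manip.get_obs();r=R.from_quat(o["ee_rot"]).as_matrix();w=np.r_[c2w(x,y),z]
    t=r[:,0];print("case xy",(w2c(o["position"])*1e3).round(1),"z",o["position"][2].round(4),"tool yaw",np.degrees(np.arctan2(-t[1],-t[0])).round(2),"F",o["ft_force"].round(1),"t",o["clock"],"move mm",(r.T@(w-o["position"])*1e3).round(1))
E
python3 -c "
from h import *
go(.005,.125,.23)"
```

```text
case xy [-282.4  585.2] z 0.2314 tool yaw 5.89 F [ 0.3  0.6 -0. ] t 1.05 move mm [-283.9 -462.4    1.4]
```

{"name": "apply_moves", "arguments": {"commands": [[-0.0215,-0.035,0,0,1],[-0.0215,-0.035,0,0,1],[-0.0215,-0.035,0,0,1],[-0.0215,-0.035,0,0,1],[-0.0215,-0.035,0,0,1]]}}

```text
clock: 1.47
position: [0.2701, 0.4464, 0.2288]
ee_rot: [-0.064, 0.998, 0.001, -0.002]
ft_force: [0.1, 0.5, 0.4]
grip_width: -0.002
```

{"name": "apply_moves", "arguments": {"commands": [[-0.0215,-0.035,0,0,1],[-0.0215,-0.035,0,0,1],[-0.0215,-0.035,0,0,1],[-0.0215,-0.035,0,0,1],[-0.0215,-0.035,0,0,1]]}}

```text
clock: 1.88
position: [0.3995, 0.2828, 0.2292]
ee_rot: [-0.064, 0.998, 0.003, -0.001]
ft_force: [1.0, 0.3, -0.5]
grip_width: 0.004
```

```bash
python3 -c "
from h import *
go(.005,.125,.23)"
```

```text
case xy [-63.7 238.6] z 0.2292 tool yaw 7.35 F [ 1.   0.3 -0.5] t 1.8833 move mm [ -64.9 -115.8   -1.6]
```

Moves track well. Finish with a slight yaw correction, settle, and take a wrist look.

{"name": "apply_moves", "arguments": {"commands": [[-0.0215,-0.037,0,1.9,1],[-0.0215,-0.037,0,0,1],[-0.017,-0.031,0,0,1],[0,0,0,0,1]]}}

```text
clock: 2.22
position: [0.4735, 0.1766, 0.2299]
ee_rot: [-0.042, 0.999, 0.002, 0.001]
ft_force: [0.1, -0.4, -0.7]
grip_width: 0.0
```

Run:
```python
from h import *
go(.005,.125,.107)
c=cam("wrist");p,d=camera("wrist");cv2.imwrite("pics/w1.png",p[:,:,::-1])
for k in("blue","red"):
    for s,q in blobs(p,k,60): w=atz(c,q,.115);print(k,s,q,w.round(4),w2c(w).round(4))
for t,z in [("knob_left",.106),("knob_right",.106),("latch_peg",.121)]:
    for q in nets.place_of("wrist",t)[:2]: print(t,q,w2c(atz(c,q["xy"],z)).round(4))
```

```text
case xy [ -0.2 125.9] z 0.2299 tool yaw 4.76 F [ 0.1 -0.4 -0.7] t 2.2167 move mm [ -5.   -1.4 123. ]
blue [307 263  26  43 967] [319.4 285. ] [0.5088 0.1781 0.115 ] [0.0351 0.124 ]
red [ 369  256   33   84 1597] [385.  295.3] [0.5128 0.2224 0.115 ] [0.0433 0.1678]
knob_left {'xy': [319.7, 283.3], 'conf': 0.85} [0.038  0.1242]
latch_peg {'xy': [381.2, 282.5], 'conf': 0.72} [0.0312 0.164 ]
```

View pics/w1.png

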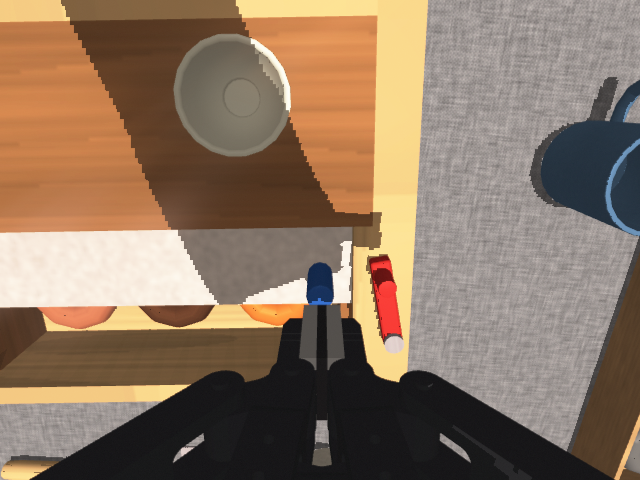

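Wrist view: the left knob is at (319,283), the latch peg at (381,270) and its pivot at (394,344). All fit the model: knob at case (37,124) mm, latch about 0.2 rad. I'm going down behind the left knob.

{"name": "apply_moves", "arguments": {"commands": [[0,0,0.041,-0.6,1],[0,0,0.041,0,1],[0,0,0.038,0,1],[0,0,0.004,0,1]]}}

```text
clock: 2.75
position: [0.4689, 0.1939, 0.1054]
ee_rot: [-0.058, 0.998, 0.007, 0.003]
ft_force: [-1.0, -1.6, -1.3]
grip_width: 0.002
```

Run:
```python
from h import *
c=cam("wrist");go(.016,.125,.105)
o=manip.get_obs()
# frame check from first wrist picture
r=R.from_quat([-.042,.999,.002,.001]).as_matrix();T=np.array(camera_info("wrist")["T_tool_cam"]);cc=(c[0],r@T[:3,:3],np.array([.4735,.1766,.2299])+r@T[:3,3])
for q in [(100,231),(300,227),(418,200),(427,10)]: print(q,w2c(atz(cc,q,.097)).round(4))
```

```text
case xy [ -3.1 143.5] z 0.1054 tool yaw 6.63 F [-1.  -1.6 -1.3] t 2.75 move mm [-18.7 -18.9   0.3]
(100, 231) [ 0.0014 -0.0244]
(300, 227) [0.0003 0.1112]
(418, 200) [-0.0174  0.19  ]
(427, 10) [-0.1298  0.1883]
```

{"name": "apply_moves", "arguments": {"commands": [[0,-0.01,0,0.6,1],[0,-0.008,0,0.5,1],[0,0,0,0,1]]}}

```text
clock: 3.0
position: [0.4697, 0.1774, 0.1067]
ee_rot: [-0.05, 0.999, 0.007, 0.002]
ft_force: [-0.0, -1.2, 0.1]
grip_width: 0.002
```

```bash
python3 -c "
from h import *
go(.016,.125,.105);print(manip.get_obs()['joint_pos'])"
```

```text
case xy [ -3.8 127. ] z 0.1067 tool yaw 5.75 F [-0.  -1.2  0.1] t 3.0 move mm [-19.8  -2.1   1.8]
[-0.71263824  0.16724332  0.29173016  1.95095982 -0.06849184  1.02225855
  1.28178556]
```

{"name": "apply_moves", "arguments": {"commands": [[-0.009,-0.001,0.001,0,1],[-0.005,0,0,0,1],[-0.002,0,0,0,1],[0,0,0,0,1]]}}

```text
clock: 3.33
position: [0.491, 0.1791, 0.1121]
ee_rot: [-0.05, 0.999, 0.009, 0.007]
ft_force: [-0.5, 0.1, -0.5]
grip_width: -0.004
```

{"name": "apply_moves", "arguments": {"commands": [[-0.002,0,0,0,1],[-0.002,0,0,0,1]]}}

```text
clock: 3.5
position: [0.4953, 0.1797, 0.1127]
ee_rot: [-0.05, 0.999, 0.009, 0.007]
ft_force: [-1.7, -0.4, -1.4]
grip_width: -0.005
```

{"name": "apply_moves", "arguments": {"commands": [[-0.002,0,0,0,1],[-0.002,0,0,0,1]]}}

```text
clock: 3.67
position: [0.4984, 0.1801, 0.1124]
ee_rot: [-0.05, 0.999, 0.009, 0.005]
ft_force: [-8.4, -2.4, 6.1]
grip_width: -0.001
```

```bash
python3 -c "
from h import *
go(.02,.125,.105)"
```

```text
case xy [ 25. 127.] z 0.1124 tool yaw 5.71 F [-8.4 -2.4  6.1] t 3.6667 move mm [ 5.1 -2.1  7.3]
```

{"name": "apply_moves", "arguments": {"commands": [[-0.002,0,0,0,1]]}}

```text
clock: 3.75
position: [0.499, 0.1801, 0.1123]
ee_rot: [-0.05, 0.999, 0.008, 0.003]
ft_force: [-15.5, -4.1, 13.7]
grip_width: -0.004
```

{"name": "apply_moves", "arguments": {"commands": [[-0.002,0,0,0,1]]}}

```text
clock: 3.83
position: [0.4994, 0.1799, 0.1122]
ee_rot: [-0.05, 0.999, 0.008, 0.001]
ft_force: [-13.5, -3.4, 11.4]
grip_width: -0.003
```

Run:
```python
from h import *
go(.02,.125,.105)
c=cam("wrist");p,d=camera("wrist");cv2.imwrite("pics/w2.png",p[:,:,::-1])
for s,q in blobs(p,"blue",60): print(s,q,w2c(atz(c,q,.115)).round(4))
for t,z in [("knob_left",.106),("knob_right",.106)]:
    for n in("top","scene","wrist"):
        if n!="wrist" and t=="knob_left": camera(n)
        cc=cam(n)
        for q in nets.place_of(n,t)[:2]: print(n,t,q,w2c(atz(cc,q["xy"],z)).round(4))
```

```text
case xy [ 26.  126.7] z 0.1122 tool yaw 5.73 F [-13.5  -3.4  11.4] t 3.8333 move mm [ 6.  -1.8  7.2]
scene knob_left {'xy': [339.0, 182.7], 'conf': 0.62} [0.0416 0.1224]
scene knob_left {'xy': [140.7, 352.3], 'conf': 0.62} [-0.0499 -0.4932]
top knob_right {'xy': [345.2, 259.6], 'conf': 0.81} [ 0.0383 -0.1255]
top knob_right {'xy': [391.3, 169.3], 'conf': 0.22} [ 0.2429 -0.2656]
scene knob_right {'xy': [288.5, 244.7], 'conf': 0.78} [ 0.0438 -0.1285]
```

View pics/w2.png

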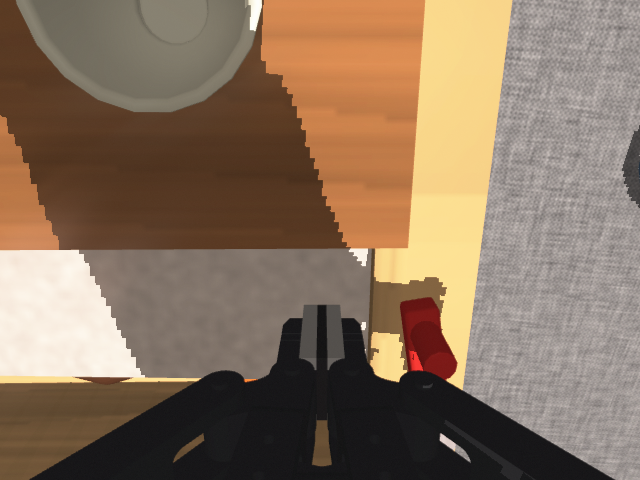

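Run:
```python
from h import *
c=cam("wrist")
for q in [(20,376),(130,377),(200,378)]: print(w2c(atz(c,q,.085)).round(4))
for q in [(100,249),(300,248)]: print("deck",w2c(atz(c,q,.097)).round(4))
K,r,t=c
r1=R.from_quat([-.042,.999,.002,.001]).as_matrix();T=np.array(camera_info("wrist")["T_tool_cam"]);cc=(K,r1@T[:3,:3],np.array([.4735,.1766,.2299])+r1@T[:3,3])
for q in [(5,307),(140,305),(215,304)]: print("before",w2c(atz(cc,q,.085)).round(4))
for f in("top","scene"):
    p,_=camera(f);c=cam(f)
    for s,q in blobs(p,"blue",6): print(f,s,q,w2c(atz(c,q,.115)).round(4))
```

```text
[ 0.0677 -0.0137]
[0.0686 0.037 ]
[0.0694 0.0696]
deck [0.0007 0.0398]
deck [0.0003 0.1177]
before [ 0.0638 -0.1128]
before [ 0.0635 -0.0113]
before [0.0634 0.0451]
top [344 257   4   4  16] [345.5 258.5] [ 0.0399 -0.1259]
scene [168  95  11  17  97] [172.  103.7] [-0.5878  0.2058]
scene [285 236   5   4  12] [287.  237.5] [ 0.034  -0.1182]
```

{"name": "apply_moves", "arguments": {"commands": [[0.006,0,0,0,1],[0.008,-0.02,0.002,0,1],[0,-0.038,0.002,0,1],[0,-0.038,0,0,1],[0,-0.038,0,0,1]]}}

```text
clock: 4.8
position: [0.4989, 0.0517, 0.1058]
ee_rot: [-0.058, 0.998, 0.01, 0.003]
ft_force: [1.2, -0.5, 0.3]
grip_width: 0.001
```

{"name": "apply_moves", "arguments": {"commands": [[0,-0.038,0,0,1],[0,-0.038,0,0,1],[0,-0.022,0,0,1],[0,-0.008,0,0,1],[0,0,0,0,1]]}}

```text
clock: 5.22
position: [0.5118, -0.0667, 0.1048]
ee_rot: [-0.054, 0.998, 0.009, 0.006]
ft_force: [-0.7, 0.2, -0.2]
grip_width: -0.001
```

```bash
python3 -c "
from h import *
go(.018,-.125,.107)"
```

```text
case xy [  14.8 -119.9] z 0.1048 tool yaw 6.17 F [-0.7  0.2 -0.2] t 5.2167 move mm [-3.1 -5.1 -2.2]
```

{"name": "apply_moves", "arguments": {"commands": [[-0.003,-0.003,0,0,1],[-0.002,-0.001,0,0,1],[-0.002,0,0,0,1],[-0.002,0,0,0,1]]}}

```text
clock: 5.55
position: [0.5213, -0.0658, 0.1046]
ee_rot: [-0.056, 0.998, 0.009, 0.005]
ft_force: [-1.9, -3.0, 2.0]
grip_width: -0.0
```

{"name": "apply_moves", "arguments": {"commands": [[-0.002,0,0,0,1],[-0.002,0,0,0,1]]}}

```text
clock: 5.72
position: [0.5251, -0.0636, 0.1043]
ee_rot: [-0.057, 0.998, 0.009, 0.004]
ft_force: [-4.8, -4.0, 0.3]
grip_width: 0.0
```

```bash
python3 -c "
from h import *
go(.029,-.125,.107)"
```

```text
case xy [  28.5 -118.2] z 0.1043 tool yaw 6.56 F [-4.8 -4.   0.3] t 5.7167 move mm [-0.4 -6.8 -2.8]
```

{"name": "apply_moves", "arguments": {"commands": [[-0.002,0,0,0,1],[-0.002,0,0,0,1]]}}

```text
clock: 5.88
position: [0.5292, -0.0624, 0.1041]
ee_rot: [-0.058, 0.998, 0.009, 0.004]
ft_force: [-2.9, -2.3, 2.1]
grip_width: 0.001
```

```bash
cat >> h.py <<'E'
def knobs():
    for f in("top","scene"):
        p,_=camera(f);c=cam(f)
        for s,q in blobs(p,"blue",6):
            w=w2c(atz(c,q,.115))
            if abs(w[0])<.15: print(f,s,q,w.round(4))
E
python3 -c "
from h import *
go(.029,-.125,.107);knobs()"
```

```text
case xy [  32.6 -117.3] z 0.1041 tool yaw 6.63 F [-2.9 -2.3  2.1] t 5.8833 move mm [ 3.7 -7.6 -3.1]
top [235 267   5   4  17] [237.1 268.6] [0.0475 0.1278]
scene [340 176   4   2   8] [341.5 176.5] [0.0405 0.1379]
```

{"name": "apply_moves", "arguments": {"commands": [[0.006,0,0,0,1],[0.009,0.02,0,0.5,1],[0,0.038,-0.001,0.5,1],[0,0.038,-0.001,0,1],[0,0.038,0,0,1]]}}

```text
clock: 6.4
position: [0.5014, 0.065, 0.1091]
ee_rot: [-0.042, 0.999, 0.008, 0.007]
ft_force: [1.3, -0.3, 0.2]
grip_width: -0.001
```

{"name": "apply_moves", "arguments": {"commands": [[0,0.038,0,0,1],[0,0.038,0,0,1],[0,0.022,0,0,1],[0,0.008,0,0,1],[0,0,0,0,1]]}}

```text
clock: 6.82
position: [0.4892, 0.1863, 0.113]
ee_rot: [-0.047, 0.999, 0.012, 0.01]
ft_force: [-0.1, 0.2, 0.5]
grip_width: 0.002
```

```bash
python3 -c "
from h import *
go(.024,.125,.107);knobs()"
```

```text
case xy [ 16.4 134. ] z 0.113 tool yaw 5.41 F [-0.1  0.2  0.5] t 6.8167 move mm [-7.5 -9.2  6. ]
top [342 251   4   5  17] [343.6 253.1] [ 0.0531 -0.1231]
scene [290 238   5   3  13] [292.3 239. ] [ 0.0468 -0.1164]
```

{"name": "apply_moves", "arguments": {"commands": [[-0.002,-0.006,0.002,0,1],[-0.002,-0.004,0.002,0,1],[-0.002,0,0.001,0,1],[-0.002,0,0,0,1],[-0.002,0,0,0,1]]}}

```text
clock: 7.33
position: [0.5031, 0.1651, 0.1072]
ee_rot: [-0.04, 0.999, 0.011, 0.01]
ft_force: [-1.0, -0.4, -0.2]
grip_width: 0.002
```

{"name": "apply_moves", "arguments": {"commands": [[-0.002,0,0,0,1],[-0.002,0,0,0,1]]}}

```text
clock: 7.5
position: [0.5077, 0.1643, 0.1071]
ee_rot: [-0.039, 0.999, 0.011, 0.01]
ft_force: [-2.6, 0.1, 0.9]
grip_width: -0.001
```

```bash
python3 -c "
from h import *
go(.037,.125,.107)"
```

```text
case xy [ 32.7 110.4] z 0.1071 tool yaw 4.48 F [-2.6  0.1  0.9] t 7.5 move mm [-4.  14.7  0.5]
```

{"name": "apply_moves", "arguments": {"commands": [[0.005,0,0,0,1],[0.003,0.005,0,-0.6,1],[0,0.004,0,-0.3,1],[0,0,0,0,1],[0,0,0,0,1]]}}

```text
clock: 7.92
position: [0.4981, 0.1743, 0.1072]
ee_rot: [-0.048, 0.999, 0.011, 0.01]
ft_force: [1.0, 0.5, 0.7]
grip_width: -0.002
```

```bash
python3 -c "
from h import *
go(.037,.125,.107);knobs()"
```

```text
case xy [ 24.2 121.3] z 0.1072 tool yaw 5.54 F [1.  0.5 0.7] t 7.9167 move mm [-12.8   3.7   0.5]
top [342 251   4   5  16] [343.6 253.2] [ 0.0528 -0.1231]
scene [290 238   5   3  14] [292.1 239.1] [ 0.0466 -0.1169]
```

{"name": "apply_moves", "arguments": {"commands": [[-0.002,0.002,0,0,1],[-0.002,0,0,0,1],[-0.002,0,0,0,1],[-0.002,0,0,0,1]]}}

```text
clock: 8.35
position: [0.5054, 0.177, 0.1073]
ee_rot: [-0.048, 0.999, 0.01, 0.008]
ft_force: [-6.2, -1.1, 5.0]
grip_width: 0.003
```

```bash
python3 -c "
from h import *
go(.037,.125,.107)"
```

```text
case xy [ 31.6 123.2] z 0.1073 tool yaw 5.53 F [-6.2 -1.1  5. ] t 8.35 move mm [-5.3  1.7  0.4]
```

{"name": "apply_moves", "arguments": {"commands": [[-0.002,0,0,0,1],[-0.002,0,0,0,1]]}}

```text
clock: 8.52
position: [0.5084, 0.1772, 0.1073]
ee_rot: [-0.048, 0.999, 0.01, 0.007]
ft_force: [-6.5, -2.0, 5.2]
grip_width: -0.0
```

{"name": "apply_moves", "arguments": {"commands": [[-0.002,0,0,0,1]]}}

```text
clock: 8.6
position: [0.5098, 0.1773, 0.1072]
ee_rot: [-0.048, 0.999, 0.01, 0.006]
ft_force: [-10.1, -2.2, 9.2]
grip_width: -0.001
```

```bash
python3 -c "
from h import *
go(.037,.125,.107)"
```

```text
case xy [ 36.  123.1] z 0.1072 tool yaw 5.53 F [-10.1  -2.2   9.2] t 8.6 move mm [-1.   1.9  0.3]
```

{"name": "apply_moves", "arguments": {"commands": [[-0.002,0,0,0,1],[-0.001,0,0,0,1]]}}

```text
clock: 8.77
position: [0.5105, 0.1773, 0.1072]
ee_rot: [-0.048, 0.999, 0.01, 0.002]
ft_force: [-5.8, -1.2, 3.8]
grip_width: 0.001
```

{"name": "apply_moves", "arguments": {"commands": [[0.006,0,0,0,1],[0.008,-0.02,0,0,1],[0,-0.038,0,0,1],[0,-0.038,0,0,1],[0,-0.038,0,0,1]]}}

```text
clock: 9.18
position: [0.5095, 0.0482, 0.1043]
ee_rot: [-0.056, 0.998, 0.011, 0.004]
ft_force: [0.7, -0.7, -0.9]
grip_width: 0.002
```

{"name": "apply_moves", "arguments": {"commands": [[0,-0.038,0,0,1],[0,-0.038,0,0,1],[0,-0.022,0,0,1],[0,-0.01,0,0,1],[0,0,0,0,1]]}}

```text
clock: 9.6
position: [0.5215, -0.0746, 0.1028]
ee_rot: [-0.05, 0.999, 0.009, 0.006]
ft_force: [1.1, -0.8, 0.9]
grip_width: 0.0
```

```bash
python3 -c "
from h import *
go(.040,-.125,.107);knobs()"
```

```text
case xy [  23.7 -128.8] z 0.1028 tool yaw 5.75 F [ 1.1 -0.8  0.9] t 9.6 move mm [-16.3   3.8  -3.9]
top [235 263   5   4  16] [237.  264.5] [0.057  0.1271]
scene [343 177   4   3  10] [344.5 177.8] [0.0497 0.1369]
```

{"name": "apply_moves", "arguments": {"commands": [[-0.004,0.001,-0.001,0,1],[-0.002,0,-0.001,0,1],[-0.002,0,0,0,1],[-0.002,0,0,0,1],[-0.002,0,0,0,1]]}}

```text
clock: 10.12
position: [0.5341, -0.0629, 0.1049]
ee_rot: [-0.056, 0.998, 0.011, 0.006]
ft_force: [-4.8, -1.4, 2.5]
grip_width: -0.002
```

{"name": "apply_moves", "arguments": {"commands": [[-0.002,0,0,0,1],[-0.002,0,0,0,1]]}}

```text
clock: 10.28
position: [0.5373, -0.0623, 0.1047]
ee_rot: [-0.056, 0.998, 0.011, 0.004]
ft_force: [-5.2, -2.6, 3.1]
grip_width: -0.005
```

```bash
python3 -c "
from h import *
go(.040,-.125,.107)"
```

```text
case xy [  40.7 -118. ] z 0.1047 tool yaw 6.45 F [-5.2 -2.6  3.1] t 10.2833 move mm [ 0.8 -6.9 -2.4]
```

{"name": "apply_moves", "arguments": {"commands": [[-0.002,0,0,0,1],[-0.001,0,0,0,1]]}}

```text
clock: 10.45
position: [0.5395, -0.0624, 0.1046]
ee_rot: [-0.056, 0.998, 0.01, 0.003]
ft_force: [-5.4, -1.8, 5.1]
grip_width: -0.002
```

{"name": "apply_moves", "arguments": {"commands": [[0.006,0,0,0,1],[0.01,0.02,0,0.5,1],[0,0.038,-0.001,0.5,1],[0,0.038,0,0,1],[0,0.038,0,0,1]]}}

```text
clock: 10.87
position: [0.5104, 0.0639, 0.1081]
ee_rot: [-0.039, 0.999, 0.009, 0.004]
ft_force: [1.4, -0.0, -0.1]
grip_width: 0.003
```

{"name": "apply_moves", "arguments": {"commands": [[0,0.038,0,0,1],[0,0.038,0,0,1],[0,0.022,0,0,1],[0,0.008,0,0,1],[0,0,0,0,1]]}}

```text
clock: 11.28
position: [0.4983, 0.1851, 0.1109]
ee_rot: [-0.045, 0.999, 0.012, 0.006]
ft_force: [-0.1, 0.0, -0.9]
grip_width: 0.0
```

{"name": "apply_moves", "arguments": {"commands": [[0,0,0,-0.3,1],[0,0,0,0,1]]}}

```text
clock: 11.45
position: [0.4984, 0.1836, 0.1108]
ee_rot: [-0.048, 0.999, 0.011, 0.006]
ft_force: [0.2, -0.2, 0.6]
grip_width: -0.003
```

```bash
python3 -c "
from h import *
go(.037,.125,.107);knobs();go(.037,.125,.107)"
```

```text
case xy [ 25.3 130.5] z 0.1108 tool yaw 5.52 F [ 0.2 -0.2  0.6] t 11.45 move mm [-11.7  -5.5   3.8]
top [341 247   5   5  19] [343.2 249.2] [ 0.0623 -0.1234]
scene [294 239   5   3  11] [296.  240.4] [ 0.0563 -0.1161]
case xy [ 25.4 129.7] z 0.1108 tool yaw 5.4 F [-0.1 -0.1 -0.3] t 11.55 move mm [-11.5  -4.8   3.8]
```

{"name": "apply_moves", "arguments": {"commands": [[-0.004,-0.002,0.001,0,1],[-0.003,-0.001,0.001,0,1],[-0.002,0,0,0,1],[-0.002,0,0,0,1],[-0.002,0,0,0,1]]}}

```text
clock: 11.97
position: [0.5135, 0.1763, 0.1087]
ee_rot: [-0.044, 0.999, 0.011, 0.005]
ft_force: [-6.8, 0.0, 4.4]
grip_width: -0.002
```

{"name": "apply_moves", "arguments": {"commands": [[-0.002,0,0,0,1],[-0.002,0,0,0,1]]}}

```text
clock: 12.13
position: [0.5164, 0.1765, 0.1086]
ee_rot: [-0.044, 0.999, 0.011, 0.003]
ft_force: [-6.9, -1.9, 6.0]
grip_width: -0.002
```

```bash
python3 -c "
from h import *
go(.047,.125,.107)"
```

```text
case xy [ 42.5 121.7] z 0.1086 tool yaw 5.01 F [-6.9 -1.9  6. ] t 12.1333 move mm [-4.4  3.3  1.7]
```

{"name": "apply_moves", "arguments": {"commands": [[-0.002,0,0,0,1],[-0.002,0,0,0,1]]}}

```text
clock: 12.3
position: [0.5191, 0.1768, 0.1087]
ee_rot: [-0.044, 0.999, 0.011, 0.001]
ft_force: [-6.5, -1.1, 5.1]
grip_width: 0.001
```

{"name": "apply_moves", "arguments": {"commands": [[-0.002,0,0,0,1]]}}

```text
clock: 12.38
position: [0.52, 0.1768, 0.1086]
ee_rot: [-0.044, 0.999, 0.01, -0.0]
ft_force: [-13.4, -2.4, 11.0]
grip_width: -0.0
```

```bash
python3 -c "
from h import *
go(.047,.125,.107)"
```

```text
case xy [ 46.2 121.7] z 0.1086 tool yaw 5.05 F [-13.4  -2.4  11. ] t 12.3833 move mm [-0.8  3.3  1.6]
```

{"name": "apply_moves", "arguments": {"commands": [[0.006,0,0,0,1],[0.008,-0.02,0,0,1],[0,-0.038,0,0,1],[0,-0.038,0,0,1],[0,-0.038,0,0,1]]}}

```text
clock: 12.8
position: [0.5174, 0.0483, 0.1054]
ee_rot: [-0.052, 0.999, 0.012, 0.0]
ft_force: [0.6, -1.4, 0.1]
grip_width: -0.003
```

{"name": "apply_moves", "arguments": {"commands": [[0,-0.038,0,0,1],[0,-0.038,0,0,1],[0,-0.022,0,0,1],[0,-0.01,0,0,1],[0,0,0,0,1]]}}

```text
clock: 13.22
position: [0.5281, -0.0743, 0.1036]
ee_rot: [-0.047, 0.999, 0.01, 0.002]
ft_force: [0.0, 0.3, -0.3]
grip_width: 0.003
```

{"name": "apply_moves", "arguments": {"commands": [[0,0,0,0,1],[0,0,0,0,1]]}}

```text
clock: 13.38
position: [0.5281, -0.0741, 0.1035]
ee_rot: [-0.046, 0.999, 0.01, 0.002]
ft_force: [-1.0, 0.8, 0.2]
grip_width: 0.002
```

```bash
python3 -c "
from h import *
knobs();go(.045,-.125,.107)"
```

```text
top [235 259   5   4  16] [236.8 260.4] [0.0666 0.1266]
scene [346 178   4   3  10] [347.5 178.8] [0.0583 0.137 ]
case xy [  30.5 -128. ] z 0.1035 tool yaw 5.39 F [ 0.8  0.1 -0.1] t 13.4833 move mm [-14.5   3.1  -3.4]
```

{"name": "apply_moves", "arguments": {"commands": [[-0.004,0,-0.001,0,1],[-0.003,0,-0.001,0,1],[-0.002,0,0,0,1],[-0.002,0,0,0,1],[-0.002,0,0,0,1]]}}

```text
clock: 13.9
position: [0.5423, -0.0674, 0.1058]
ee_rot: [-0.05, 0.999, 0.011, 0.002]
ft_force: [-4.5, -1.3, 4.4]
grip_width: -0.004
```

{"name": "apply_moves", "arguments": {"commands": [[-0.002,0,0,0,1],[-0.002,0,0,0,1]]}}

```text
clock: 14.07
position: [0.5453, -0.067, 0.1056]
ee_rot: [-0.05, 0.999, 0.011, 0.0]
ft_force: [-4.4, 0.0, 4.5]
grip_width: 0.004
```

{"name": "apply_moves", "arguments": {"commands": [[-0.002,0,0,0,1]]}}

```text
clock: 14.15
position: [0.5466, -0.0669, 0.1055]
ee_rot: [-0.05, 0.999, 0.011, -0.001]
ft_force: [-6.0, 0.5, 5.0]
grip_width: -0.001
```

```bash
python3 -c "
from h import *
go(.051,-.125,.107)"
```

```text
case xy [  49.5 -123.5] z 0.1055 tool yaw 5.77 F [-6.   0.5  5. ] t 14.15 move mm [-1.5 -1.5 -1.5]
```

Right is at about 69.5. I'll push it slightly more, then go back to the left.

{"name": "apply_moves", "arguments": {"commands": [[-0.002,0,0,0,1]]}}

```text
clock: 14.23
position: [0.5479, -0.0668, 0.1054]
ee_rot: [-0.05, 0.999, 0.011, -0.002]
ft_force: [-6.3, 0.2, 4.6]
grip_width: -0.001
```

{"name": "apply_moves", "arguments": {"commands": [[0.006,0,0,0,1],[0.011,0.02,0,0,1],[0,0.038,0,0.3,1],[0,0.038,0,0,1],[0,0.038,0,0,1]]}}

```text
clock: 14.65
position: [0.5176, 0.0579, 0.108]
ee_rot: [-0.039, 0.999, 0.009, -0.001]
ft_force: [1.7, 0.1, -0.1]
grip_width: 0.004
```

{"name": "apply_moves", "arguments": {"commands": [[0,0.038,0,0,1],[0,0.038,0,0,1],[0,0.022,0,0,1],[0,0.008,0,0,1],[0,0,0,0,1]]}}

```text
clock: 15.07
position: [0.5056, 0.1772, 0.1106]
ee_rot: [-0.044, 0.999, 0.011, 0.0]
ft_force: [-0.5, -1.3, 1.0]
grip_width: -0.005
```

{"name": "apply_moves", "arguments": {"commands": [[0,0,0,0,1],[0,0,0,0,1]]}}

```text
clock: 15.23
position: [0.5057, 0.1753, 0.1105]
ee_rot: [-0.044, 0.999, 0.01, 0.0]
ft_force: [0.3, 0.3, 0.2]
grip_width: -0.004
```

```bash
python3 -c "
from h import *
knobs();go(.054,.125,.107)"
```

```text
top [341 244   4   4  14] [342.7 245.5] [ 0.0711 -0.1234]
scene [297 241   5   3  13] [299.3 242. ] [ 0.0653 -0.1168]
case xy [ 31.9 120.9] z 0.1105 tool yaw 4.93 F [ 0.1 -0.1  0.3] t 15.3333 move mm [-22.    4.3   3.6]
```

{"name": "apply_moves", "arguments": {"commands": [[-0.004,0.002,0.001,-0.3,1],[-0.003,0.001,0.001,-0.2,1],[-0.002,0,0,0,1],[-0.002,0,0,0,1],[-0.002,0,0,0,1]]}}

```text
clock: 15.75
position: [0.5208, 0.1748, 0.1084]
ee_rot: [-0.045, 0.999, 0.01, 0.001]
ft_force: [0.7, -0.3, -0.4]
grip_width: 0.007
```

{"name": "apply_moves", "arguments": {"commands": [[-0.002,0,0,0,1],[-0.002,0,0,0,1]]}}

```text
clock: 15.92
position: [0.5241, 0.1749, 0.1082]
ee_rot: [-0.044, 0.999, 0.01, -0.001]
ft_force: [-7.4, -0.9, 5.9]
grip_width: -0.002
```

{"name": "apply_moves", "arguments": {"commands": [[-0.002,0,0,0,1],[-0.002,0,0,0,1]]}}

```text
clock: 16.08
position: [0.5245, 0.175, 0.108]
ee_rot: [-0.045, 0.999, 0.009, -0.006]
ft_force: [-14.9, -3.3, 10.3]
grip_width: 0.002
```

```bash
python3 -c "
from h import *
go(.055,.125,.107)"
```

```text
case xy [ 50.5 119.4] z 0.108 tool yaw 5.15 F [-14.9  -3.3  10.3] t 16.0833 move mm [-4.5  5.6  1.1]
```

{"name": "apply_moves", "arguments": {"commands": [[0.006,0,0,0,1],[0.006,0,0,0,1],[0,-0.035,0,0,1],[0,-0.035,0,0,1],[0,-0.025,0,0,1]]}}

```text
clock: 16.5
position: [0.5199, 0.0843, 0.1062]
ee_rot: [-0.051, 0.999, 0.011, -0.005]
ft_force: [-1.0, 0.4, 0.0]
grip_width: -0.003
```

{"name": "apply_moves", "arguments": {"commands": [[0,-0.01,0,0,1],[0,0,0,0,1]]}}

```text
clock: 16.67
position: [0.5213, 0.0682, 0.1062]
ee_rot: [-0.048, 0.999, 0.01, -0.004]
ft_force: [-0.4, 0.6, 0.3]
grip_width: -0.001
```

Run:
```python
from h import *
knobs();go(.055,0,.107)
c=cam("wrist");p,_=camera("wrist");cv2.imwrite("pics/w3.png",p[:,:,::-1])
for s,q in blobs(p,"blue",60): print(s,q,w2c(atz(c,q,.115)).round(4))
```

```text
top [341 243   5   5  18] [342.9 245.4] [ 0.0713 -0.1239]
top [235 257   4   5  16] [236.4 258.8] [0.0705 0.1272]
scene [347 178   5   4  14] [349.2 179.6] [0.0635 0.1362]
scene [297 241   5   3  14] [299.1 242.1] [ 0.0651 -0.1173]
case xy [37.3 16.2] z 0.1062 tool yaw 5.63 F [-0.2  0.7 -0.1] t 16.7667 move mm [-17.7 -16.3  -1.3]
[ 544  349   96  100 4849] [594.2 399.3] [0.0651 0.1203]
```

View pics/w3.png

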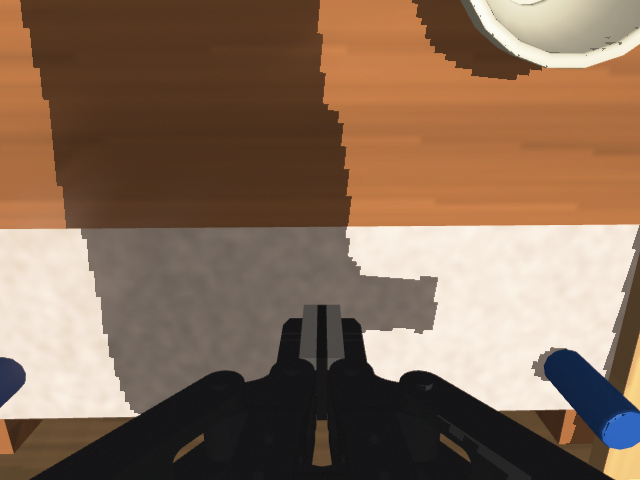

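The wrist view shows both knobs, left base at (563,360) and right at the picture's edge. The shutter's front edge runs along rows 410 to 418.

Run:
```python
from h import *
c=cam("wrist")
p=cv2.imread("pics/w3.png").astype(int)
for u in (40,60,90,110,130,160,185,500,520,535):
    col=p[:,u].sum(1);g=np.diff(col)[380:440];v=380+g.argmin()+.5
    print(u,v,w2c(atz(c,(u,v),.085)).round(4))
for q in [(100,228),(300,227),(600,225)]:print("deck",w2c(atz(c,q,.097)).round(4))
```

```text
40 418.5 [ 0.0965 -0.1131]
60 417.5 [ 0.096  -0.1039]
90 417.5 [ 0.0962 -0.0902]
110 416.5 [ 0.0958 -0.0809]
130 416.5 [ 0.0959 -0.0717]
160 402.5 [ 0.0883 -0.057 ]
185 387.5 [ 0.0803 -0.0449]
500 410.5 [0.0948 0.1016]
520 409.5 [0.0944 0.1111]
535 409.5 [0.0945 0.1183]
deck [ 0.0013 -0.0651]
deck [0.0011 0.0086]
deck [0.0005 0.1218]
```

{"name": "apply_moves", "arguments": {"commands": [[0,0.03,0,0,1],[0,0.035,0,0,1],[0,0.028,0,0,1],[0,0.01,0,0,1],[0,0,0,0,1]]}}

```text
clock: 17.23
position: [0.5087, 0.1864, 0.1084]
ee_rot: [-0.053, 0.999, 0.012, -0.004]
ft_force: [0.1, 0.2, 0.2]
grip_width: 0.003
```

{"name": "apply_moves", "arguments": {"commands": [[-0.003,0,0,0,1],[-0.002,0,0,0,1],[-0.002,0,0,0,1]]}}

```text
clock: 17.48
position: [0.5154, 0.1882, 0.1081]
ee_rot: [-0.055, 0.998, 0.011, -0.004]
ft_force: [-0.3, 1.2, 0.2]
grip_width: -0.002
```

```bash
python3 -c "
from h import *
go(.055,.125,.107)"
```

```text
case xy [ 42.7 133.4] z 0.1081 tool yaw 6.35 F [-0.3  1.2  0.2] t 17.4833 move mm [-12.2  -8.7   0.8]
```

{"name": "apply_moves", "arguments": {"commands": [[-0.001,-0.004,0,0.3,1],[-0.001,-0.002,0,0.3,1],[-0.001,0,0,0,1],[-0.001,0,0,0,1],[-0.002,0,0,0,1]]}}

```text
clock: 17.9
position: [0.5239, 0.1773, 0.1078]
ee_rot: [-0.046, 0.999, 0.011, -0.005]
ft_force: [-9.0, 1.8, 4.5]
grip_width: -0.001
```

{"name": "apply_moves", "arguments": {"commands": [[-0.002,0,-0.0005,0,1],[-0.002,0,-0.0005,0,1]]}}

```text
clock: 18.07
position: [0.5242, 0.1774, 0.108]
ee_rot: [-0.046, 0.999, 0.01, -0.009]
ft_force: [-12.1, -1.1, 6.5]
grip_width: 0.003
```

```bash
python3 -c "
from h import *
go(.055,.125,.107)"
```

```text
case xy [ 50.4 121.9] z 0.108 tool yaw 5.29 F [-12.1  -1.1   6.5] t 18.0667 move mm [-4.6  3.1  1. ]
```

{"name": "apply_moves", "arguments": {"commands": [[-0.0025,0,-0.001,0,1]]}}

```text
clock: 18.15
position: [0.5244, 0.1774, 0.1084]
ee_rot: [-0.046, 0.999, 0.01, -0.012]
ft_force: [-10.8, -2.0, 2.8]
grip_width: -0.002
```

{"name": "apply_moves", "arguments": {"commands": [[-0.0025,0,-0.001,0,1]]}}

```text
clock: 18.23
position: [0.5243, 0.1774, 0.1085]
ee_rot: [-0.047, 0.999, 0.01, -0.015]
ft_force: [-11.2, -0.3, 3.0]
grip_width: 0.002
```

```bash
python3 -c "
from h import *
go(.055,.125,.107)"
```

```text
case xy [ 50.5 121.8] z 0.1085 tool yaw 5.36 F [-11.2  -0.3   3. ] t 18.2333 move mm [-4.5  3.1  1.4]
```

{"name": "apply_moves", "arguments": {"commands": [[0.006,0,0,0,1],[0.008,-0.02,0,0,1],[0,-0.038,0,0,1],[0,-0.038,0,0,1],[0,-0.038,0,0,1]]}}

```text
clock: 18.65
position: [0.5214, 0.0491, 0.1055]
ee_rot: [-0.055, 0.998, 0.011, -0.015]
ft_force: [1.6, -0.5, 0.4]
grip_width: 0.007
```

{"name": "apply_moves", "arguments": {"commands": [[0,-0.038,0,0,1],[0,-0.038,0,0,1],[0,-0.022,0,0,1],[0,-0.01,0,0,1],[0,0,0,0,1]]}}

```text
clock: 19.07
position: [0.5328, -0.0736, 0.1042]
ee_rot: [-0.049, 0.999, 0.01, -0.012]
ft_force: [0.3, 0.2, 0.6]
grip_width: 0.005
```

{"name": "apply_moves", "arguments": {"commands": [[0,0,0,0,1],[0,0,0,0,1]]}}

```text
clock: 19.23
position: [0.5327, -0.0734, 0.1042]
ee_rot: [-0.049, 0.999, 0.01, -0.012]
ft_force: [0.1, 0.2, -0.6]
grip_width: 0.003
```

```bash
python3 -c "
from h import *
knobs();go(.055,-.125,.107)"
```

```text
top [235 257   4   4  14] [236.5 258.7] [0.0707 0.127 ]
scene [348 178   4   3   9] [349.4 179.3] [0.0634 0.1375]
case xy [  35.2 -127.7] z 0.1042 tool yaw 5.68 F [-0.1 -0.1  0.1] t 19.3333 move mm [-19.7   2.7  -3.2]
```

{"name": "apply_moves", "arguments": {"commands": [[-0.004,0,-0.001,0,1],[-0.003,0,-0.001,0,1],[-0.002,0,0,0,1],[-0.002,0,0,0,1],[-0.002,0,0,0,1]]}}

```text
clock: 19.75
position: [0.5474, -0.0665, 0.1062]
ee_rot: [-0.053, 0.998, 0.011, -0.012]
ft_force: [-0.1, -0.1, 1.1]
grip_width: -0.001
```

{"name": "apply_moves", "arguments": {"commands": [[-0.002,0,0,0,1],[-0.002,0,0,0,1]]}}

```text
clock: 19.92
position: [0.5507, -0.0661, 0.1059]
ee_rot: [-0.053, 0.998, 0.011, -0.014]
ft_force: [-7.7, -0.6, 5.1]
grip_width: 0.004
```

```bash
python3 -c "
from h import *
go(.051,-.125,.107)"
```

```text
case xy [  53.6 -123.1] z 0.1059 tool yaw 6.07 F [-7.7 -0.6  5.1] t 19.9167 move mm [ 2.7 -1.9 -1.1]
```

{"name": "apply_moves", "arguments": {"commands": [[-0.002,0,0,0,1],[-0.002,0,-0.0005,0,1]]}}

```text
clock: 20.08
position: [0.5535, -0.066, 0.106]
ee_rot: [-0.053, 0.998, 0.011, -0.015]
ft_force: [-1.5, 0.6, -1.2]
grip_width: 0.0
```

```bash
python3 -c "
from h import *
go(.057,-.125,.107);knobs()"
```

```text
case xy [  56.4 -123.3] z 0.106 tool yaw 6.04 F [-1.5  0.6 -1.2] t 20.0833 move mm [-0.5 -1.7 -1.1]
top [235 257   4   4  14] [236.5 258.7] [0.0707 0.127 ]
scene [348 179   4   2   8] [349.5 179.5] [0.064  0.1369]
```

{"name": "apply_moves", "arguments": {"commands": [[0.006,0,0,0,1],[0.009,0.02,0,0.3,1],[0,0.038,0,0.3,1],[0,0.038,0,0,1],[0,0.038,0,0,1]]}}

```text
clock: 20.6
position: [0.526, 0.0586, 0.1095]
ee_rot: [-0.039, 0.999, 0.008, -0.013]
ft_force: [1.5, 0.3, -0.1]
grip_width: -0.001
```

{"name": "apply_moves", "arguments": {"commands": [[0,0.038,0,0,1],[0,0.038,0,0,1],[0,0.022,0,0,1],[0,0.011,0,0,1],[0,0,0,0,1]]}}

```text
clock: 21.02
position: [0.5143, 0.1813, 0.1128]
ee_rot: [-0.044, 0.999, 0.011, -0.011]
ft_force: [0.8, -0.2, -0.6]
grip_width: -0.004
```

{"name": "apply_moves", "arguments": {"commands": [[0,0,0,-0.3,1],[0,0,0,0,1]]}}

```text
clock: 21.18
position: [0.5145, 0.1795, 0.1128]
ee_rot: [-0.046, 0.999, 0.01, -0.01]
ft_force: [-1.4, 0.7, -0.2]
grip_width: 0.001
```

```bash
python3 -c "
from h import *
knobs();go(.060,.125,.107)"
```

```text
top [341 241   4   5  17] [342.6 242.9] [ 0.0772 -0.1239]
scene [300 242   5   3  12] [301.8 243.1] [ 0.0719 -0.1171]
case xy [ 41.1 124. ] z 0.1128 tool yaw 5.2 F [-0.4 -0.4  0.2] t 21.2833 move mm [-19.    0.9   5.5]
```

{"name": "apply_moves", "arguments": {"commands": [[-0.003,0,0.002,0,1],[-0.002,0,0.002,0,1],[-0.002,0,0,0,1],[-0.002,0,0,0,1]]}}

```text
clock: 21.62
position: [0.5245, 0.1754, 0.1082]
ee_rot: [-0.042, 0.999, 0.01, -0.011]
ft_force: [-12.8, 1.0, 11.0]
grip_width: -0.001
```

{"name": "apply_moves", "arguments": {"commands": [[-0.002,0,0,0,1],[-0.002,0,0,0,1]]}}

```text
clock: 21.78
position: [0.5247, 0.1755, 0.1079]
ee_rot: [-0.042, 0.999, 0.01, -0.016]
ft_force: [-15.8, -2.8, 13.4]
grip_width: 0.002
```

```bash
python3 -c "
from h import *
go(.061,.125,.107)"
```

```text
case xy [ 50.7 119.9] z 0.1079 tool yaw 4.87 F [-15.8  -2.8  13.4] t 21.7833 move mm [-10.2   5.2   0.7]
```

{"name": "apply_moves", "arguments": {"commands": [[-0.003,0,-0.002,0,1]]}}

```text
clock: 21.87
position: [0.5252, 0.1754, 0.1089]
ee_rot: [-0.042, 0.999, 0.01, -0.019]
ft_force: [-11.5, -1.2, -6.6]
grip_width: 0.003
```

{"name": "apply_moves", "arguments": {"commands": [[-0.0035,0,-0.001,0,1]]}}

```text
clock: 21.95
position: [0.5253, 0.1755, 0.1086]
ee_rot: [-0.043, 0.999, 0.009, -0.024]
ft_force: [-18.7, -2.0, 7.9]
grip_width: -0.006
```

```bash
python3 -c "
from h import *
go(.061,.125,.107);o=manip.get_obs();print(o['torque'],R.from_quat(o['ee_rot']).as_matrix().round(3)[:,2])
p,_=camera('wrist');cv2.imwrite('pics/w4.png',p[:,:,::-1])
p,_=camera('scene');cv2.imwrite('pics/s4.png',cv2.resize(p[120:300,230:430,::-1],(800,720),interpolation=cv2.INTER_CUBIC)[:600])"
```

```text
case xy [ 51.3 119.8] z 0.1086 tool yaw 4.94 F [-18.7  -2.    7.9] t 21.95 move mm [-9.7  5.2  1.2]
[-0.32730596  3.87950627  0.19448002] [-0.048  0.016 -0.999]
```

View pics/s4.png

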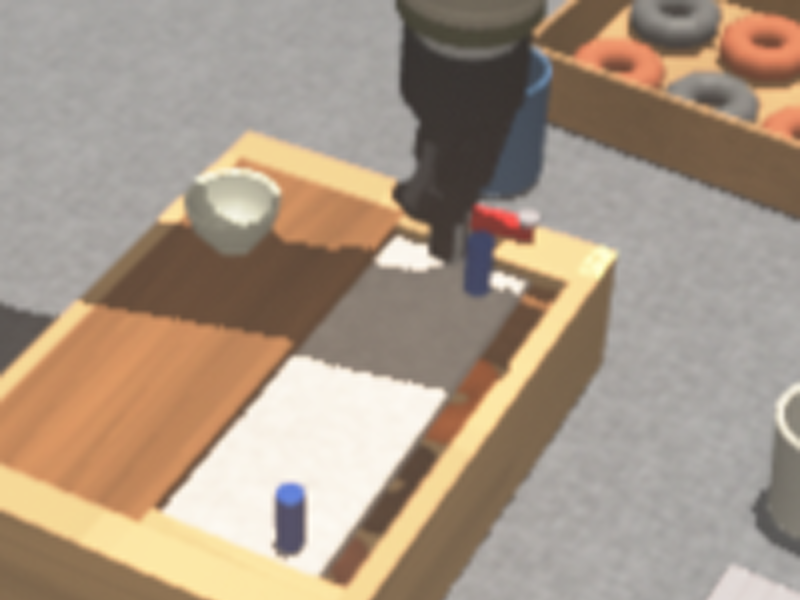

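The scene crop shows the finger at (447,255) against the left knob at (478,265), both clear of the latch. The left end hangs at about 70.5 whatever the right end does. My finger has been drifting towards +y while pushing, so the board is probably pressed against a swollen spot on the left wall. I'll ease off and push again with a drag to the right.

{"name": "apply_moves", "arguments": {"commands": [[0.005,0,0,0,1],[0.002,0.006,0.002,-0.3,1],[0,0.004,0.002,-0.3,1],[0,0,0.001,0,1],[0,0,0,0,1]]}}

```text
clock: 22.47
position: [0.5167, 0.1855, 0.103]
ee_rot: [-0.048, 0.998, 0.009, -0.024]
ft_force: [-0.1, 0.2, -0.1]
grip_width: 0.0
```

```bash
python3 -c "
from h import *
go(.05,.13,.103)"
```

```text
case xy [ 43.7 130.6] z 0.103 tool yaw 5.58 F [-0.1  0.2 -0.1] t 22.4667 move mm [-6.3 -0.6 -0.3]
```

{"name": "apply_moves", "arguments": {"commands": [[-0.002,0,0,0,1],[-0.002,0,0,0,1],[-0.001,0,0,0,1]]}}

```text
clock: 22.72
position: [0.5227, 0.1862, 0.1029]
ee_rot: [-0.048, 0.998, 0.009, -0.024]
ft_force: [-4.3, -0.1, -0.0]
grip_width: -0.001
```

{"name": "apply_moves", "arguments": {"commands": [[-0.0015,-0.0015,0,0,1]]}}

```text
clock: 22.8
position: [0.5232, 0.1858, 0.1027]
ee_rot: [-0.049, 0.998, 0.009, -0.025]
ft_force: [-13.2, 5.3, 7.8]
grip_width: 0.004
```

{"name": "apply_moves", "arguments": {"commands": [[-0.0015,-0.002,-0.0005,0,1]]}}

```text
clock: 22.88
position: [0.5232, 0.1853, 0.1028]
ee_rot: [-0.05, 0.998, 0.01, -0.027]
ft_force: [-8.2, 4.4, 1.2]
grip_width: -0.002
```

```bash
python3 -c "
from h import *
go(.05,.13,.103)"
```

```text
case xy [ 50.2 129.8] z 0.1028 tool yaw 5.72 F [-8.2  4.4  1.2] t 22.8833 move mm [ 0.2  0.2 -0.2]
```

{"name": "apply_moves", "arguments": {"commands": [[-0.0015,-0.003,-0.0003,0,1],[-0.0015,-0.003,0,0,1]]}}

```text
clock: 23.05
position: [0.5245, 0.1818, 0.1023]
ee_rot: [-0.051, 0.998, 0.011, -0.03]
ft_force: [-2.2, 1.7, -0.5]
grip_width: -0.003
```

{"name": "apply_moves", "arguments": {"commands": [[-0.002,-0.002,-0.0005,0,1],[-0.002,-0.002,-0.0005,0,1]]}}

```text
clock: 23.22
position: [0.5286, 0.1784, 0.1027]
ee_rot: [-0.051, 0.998, 0.011, -0.031]
ft_force: [-2.6, 2.1, -0.5]
grip_width: -0.003
```

```bash
python3 -c "
from h import *
go(.05,.13,.103);knobs()"
```

```text
case xy [ 54.9 122.5] z 0.1027 tool yaw 5.93 F [-2.6  2.1 -0.5] t 23.2167 move mm [4.8 7.6 0.2]
top [342 240   4   5  16] [343.4 242.2] [ 0.0787 -0.126 ]
scene [300 243   5   3  11] [301.7 243.8] [ 0.0728 -0.119 ]
```

It broke free: the left end moved on and the board shifted 2 mm to the right. I'll keep pushing left.

{"name": "apply_moves", "arguments": {"commands": [[-0.002,0,0,-0.3,1],[-0.002,0,0,0,1]]}}

```text
clock: 23.48
position: [0.533, 0.1784, 0.1027]
ee_rot: [-0.054, 0.998, 0.011, -0.03]
ft_force: [-4.4, 1.1, 2.6]
grip_width: -0.003
```

{"name": "apply_moves", "arguments": {"commands": [[-0.002,0,0,0,1]]}}

```text
clock: 23.57
position: [0.5351, 0.1788, 0.1027]
ee_rot: [-0.054, 0.998, 0.011, -0.03]
ft_force: [-3.9, 1.9, 2.3]
grip_width: -0.001
```

```bash
python3 -c "
from h import *
go(.06,.125,.103)"
```

```text
case xy [ 61.3 122.3] z 0.1027 tool yaw 6.21 F [-3.9  1.9  2.3] t 23.5667 move mm [ 1.3  2.8 -0.2]
```

{"name": "apply_moves", "arguments": {"commands": [[0.006,0,-0.001,0.3,1],[0.008,-0.02,-0.001,0.3,1],[0,-0.038,0,0,1],[0,-0.038,0,0,1],[0,-0.038,0,0,1]]}}

```text
clock: 23.98
position: [0.5354, 0.0489, 0.1028]
ee_rot: [-0.055, 0.998, 0.012, -0.028]
ft_force: [1.1, 0.9, -0.3]
grip_width: 0.001
```

{"name": "apply_moves", "arguments": {"commands": [[0,-0.038,0,0,1],[0,-0.038,0,0,1],[0,-0.022,0,0,1],[0,-0.011,0,0,1],[0,0,0,0,1]]}}

```text
clock: 24.4
position: [0.5472, -0.0777, 0.102]
ee_rot: [-0.047, 0.999, 0.008, -0.024]
ft_force: [-1.1, 0.9, -0.4]
grip_width: 0.003
```

{"name": "apply_moves", "arguments": {"commands": [[0,0,0,0,1],[0,0,0,0,1]]}}

```text
clock: 24.57
position: [0.5472, -0.0782, 0.1022]
ee_rot: [-0.046, 0.999, 0.008, -0.024]
ft_force: [0.3, 0.7, -0.8]
grip_width: -0.001
```

```bash
python3 -c "
from h import *
knobs();go(.065,-.125,.103)"
```

```text
top [235 252   4   4  14] [236.5 253.3] [0.0833 0.1258]
scene [352 180   4   3  10] [353.5 181.2] [0.076  0.1357]
case xy [  49.2 -133.6] z 0.1022 tool yaw 5.44 F [-0.1 -0.5 -0.6] t 24.6667 move mm [-15.8   8.7  -1.4]
```

{"name": "apply_moves", "arguments": {"commands": [[-0.003,0.003,0,0,1],[-0.002,0,0,0,1],[-0.002,-0.001,0,0,1],[-0.002,-0.0005,0,0,1]]}}

```text
clock: 25.0
position: [0.5567, -0.0699, 0.1017]
ee_rot: [-0.05, 0.998, 0.009, -0.024]
ft_force: [-4.9, -0.2, 3.5]
grip_width: -0.001
```

{"name": "apply_moves", "arguments": {"commands": [[-0.002,-0.0005,0,0,1],[-0.002,-0.0005,0,0,1]]}}

```text
clock: 25.17
position: [0.5597, -0.0698, 0.1015]
ee_rot: [-0.051, 0.998, 0.009, -0.026]
ft_force: [-5.8, 0.6, 4.7]
grip_width: 0.001
```

```bash
python3 -c "
from h import *
go(.067,-.125,.103)"
```

```text
case xy [  62.3 -127.6] z 0.1015 tool yaw 5.87 F [-5.8  0.6  4.7] t 25.1667 move mm [-4.7  2.6 -1.7]
```

{"name": "apply_moves", "arguments": {"commands": [[-0.002,-0.0005,0,0,1],[-0.002,-0.0005,0,0,1]]}}

```text
clock: 25.33
position: [0.5625, -0.0699, 0.1012]
ee_rot: [-0.051, 0.998, 0.01, -0.028]
ft_force: [-6.3, 1.1, 5.4]
grip_width: 0.001
```

{"name": "apply_moves", "arguments": {"commands": [[-0.002,-0.0005,0,0,1]]}}

```text
clock: 25.42
position: [0.5639, -0.0699, 0.1011]
ee_rot: [-0.051, 0.998, 0.01, -0.029]
ft_force: [-7.7, 0.8, 8.0]
grip_width: -0.0
```

```bash
python3 -c "
from h import *
go(.067,-.125,.103);knobs()"
```

```text
case xy [  66.4 -128.1] z 0.1011 tool yaw 5.92 F [-7.7  0.8  8. ] t 25.4167 move mm [-0.5  3.2 -1.9]
top [235 251   4   5  16] [236.6 253. ] [0.084  0.1255]
scene [352 180   4   3   8] [353.8 181.4] [0.077  0.1353]
```

{"name": "apply_moves", "arguments": {"commands": [[0.006,0,-0.001,0,1],[0.009,0.024,-0.001,0.3,1],[0,0.038,0,0.3,1],[0,0.038,0,0,1],[0,0.038,0,0,1]]}}

```text
clock: 25.93
position: [0.536, 0.0585, 0.107]
ee_rot: [-0.037, 0.999, 0.008, -0.028]
ft_force: [1.3, 1.2, 0.5]
grip_width: -0.0
```

{"name": "apply_moves", "arguments": {"commands": [[0,0.038,0,0,1],[0,0.038,0,0,1],[0,0.024,0,0,1],[0,0.012,0,0,1],[0,0,0,0,1]]}}

```text
clock: 26.35
position: [0.5244, 0.1847, 0.11]
ee_rot: [-0.043, 0.999, 0.01, -0.027]
ft_force: [0.2, -0.5, 0.6]
grip_width: 0.0
```

{"name": "apply_moves", "arguments": {"commands": [[0,0,0,-0.3,1],[0,0,0,0,1]]}}

```text
clock: 26.52
position: [0.5247, 0.1828, 0.1099]
ee_rot: [-0.045, 0.999, 0.009, -0.027]
ft_force: [0.6, 0.1, 0.1]
grip_width: 0.0
```

```bash
python3 -c "
from h import *
knobs();go(.070,.125,.103)"
```

```text
top [341 236   4   5  16] [342.6 238.4] [ 0.0878 -0.1253]
scene [303 244   5   3  12] [305.2 245.1] [ 0.0816 -0.1187]
case xy [ 51.5 126.4] z 0.11 tool yaw 5.11 F [ 0.3  0.4 -0.1] t 26.6167 move mm [-18.9  -1.4   5.9]
```

{"name": "apply_moves", "arguments": {"commands": [[-0.003,0,0.003,0,1],[-0.002,0,0.001,0,1],[-0.002,0,0,0,1],[-0.002,0,0,0,1]]}}

```text
clock: 26.95
position: [0.5353, 0.178, 0.1051]
ee_rot: [-0.041, 0.999, 0.008, -0.027]
ft_force: [0.5, 0.1, 0.7]
grip_width: -0.001
```

{"name": "apply_moves", "arguments": {"commands": [[-0.002,0,0,0,1],[-0.002,0,0,0,1]]}}

```text
clock: 27.12
position: [0.5389, 0.1782, 0.1047]
ee_rot: [-0.041, 0.999, 0.009, -0.028]
ft_force: [-7.0, 1.0, 6.5]
grip_width: 0.004
```

{"name": "apply_moves", "arguments": {"commands": [[-0.002,0,0,0,1]]}}

```text
clock: 27.2
position: [0.5402, 0.1784, 0.1047]
ee_rot: [-0.041, 0.999, 0.009, -0.029]
ft_force: [-7.5, -0.8, 6.6]
grip_width: 0.003
```

```bash
python3 -c "
from h import *
go(.070,.125,.103)"
```

```text
case xy [ 66.4 121.4] z 0.1047 tool yaw 4.7 F [-7.5 -0.8  6.6] t 27.2 move mm [-3.6  3.6  1.6]
```

{"name": "apply_moves", "arguments": {"commands": [[-0.002,0,0,0,1],[-0.002,0,-0.0003,0,1]]}}

```text
clock: 27.37
position: [0.5429, 0.1789, 0.105]
ee_rot: [-0.041, 0.999, 0.009, -0.031]
ft_force: [-3.6, -0.0, 0.1]
grip_width: -0.001
```

{"name": "apply_moves", "arguments": {"commands": [[-0.002,0,-0.0003,0,1]]}}

```text
clock: 27.45
position: [0.5446, 0.1791, 0.105]
ee_rot: [-0.041, 0.999, 0.009, -0.032]
ft_force: [-2.4, -0.1, 0.8]
grip_width: 0.003
```

{"name": "apply_moves", "arguments": {"commands": [[0.006,0,-0.001,0,1],[0.008,-0.02,0,-0.3,1],[0,-0.038,0,-0.3,1],[0,-0.038,0,0,1],[0,-0.038,0,0,1]]}}

```text
clock: 27.87
position: [0.5426, 0.0516, 0.1041]
ee_rot: [-0.055, 0.998, 0.01, -0.03]
ft_force: [1.1, 0.0, -0.4]
grip_width: 0.005
```

{"name": "apply_moves", "arguments": {"commands": [[0,-0.038,0,0,1],[0,-0.038,0,0,1],[0,-0.021,0,0,1],[0,-0.008,0,0,1],[0,0,0,0,1]]}}

```text
clock: 28.28
position: [0.5535, -0.0673, 0.103]
ee_rot: [-0.05, 0.998, 0.009, -0.027]
ft_force: [0.3, 0.2, -0.2]
grip_width: -0.006
```

{"name": "apply_moves", "arguments": {"commands": [[0,0,0,0,1],[0,0,0,0,1]]}}

```text
clock: 28.45
position: [0.5535, -0.0653, 0.103]
ee_rot: [-0.05, 0.998, 0.009, -0.027]
ft_force: [-1.0, 0.2, 0.0]
grip_width: -0.003
```

```bash
python3 -c "
from h import *
knobs();go(.075,-.125,.103)"
```

```text
top [234 248   5   4  15] [236.1 249.4] [0.0926 0.1258]
scene [356 182   3   2   6] [357.  182.5] [0.0861 0.1353]
case xy [  56.7 -121.7] z 0.1029 tool yaw 5.87 F [-1.  -0.9 -0.2] t 28.55 move mm [-18.2  -3.4  -1.1]
```

Left is at about 92. Now push right from about 87.5 towards 97.

{"name": "apply_moves", "arguments": {"commands": [[-0.002,-0.004,0,0,1],[-0.002,-0.002,0,0,1],[-0.002,-0.001,0,0,1],[-0.002,-0.0005,0,0,1]]}}

```text
clock: 28.88
position: [0.5633, -0.0671, 0.1023]
ee_rot: [-0.054, 0.998, 0.01, -0.027]
ft_force: [0.3, 0.2, -0.6]
grip_width: -0.002
```

{"name": "apply_moves", "arguments": {"commands": [[-0.002,-0.0005,0,0,1],[-0.002,-0.0005,0,0,1]]}}

```text
clock: 29.05
position: [0.5668, -0.0671, 0.1018]
ee_rot: [-0.054, 0.998, 0.01, -0.029]
ft_force: [-6.7, 1.0, 5.6]
grip_width: 0.0
```

{"name": "apply_moves", "arguments": {"commands": [[-0.002,-0.0005,0,0,1],[-0.002,-0.0005,0,0,1]]}}

```text
clock: 29.22
position: [0.5689, -0.0672, 0.1015]
ee_rot: [-0.055, 0.998, 0.011, -0.032]
ft_force: [-9.0, 2.0, 7.7]
grip_width: -0.0
```

```bash
python3 -c "
from h import *
go(.075,-.125,.103);knobs()"
```

```text
case xy [  71.6 -125.8] z 0.1015 tool yaw 6.3 F [-9.   2.   7.7] t 29.2167 move mm [-3.3  0.8 -1.7]
top [234 247   5   5  17] [236.2 249.1] [0.0933 0.1255]
scene [355 182   5   2   9] [357.2 182.6] [0.0867 0.1352]
```

{"name": "apply_moves", "arguments": {"commands": [[-0.002,-0.0005,-0.0003,0,1],[-0.002,-0.0005,-0.0003,0,1]]}}

```text
clock: 29.48
position: [0.5704, -0.0671, 0.1016]
ee_rot: [-0.055, 0.998, 0.012, -0.035]
ft_force: [-8.5, 1.0, 5.5]
grip_width: -0.003
```

{"name": "apply_moves", "arguments": {"commands": [[-0.002,-0.0005,-0.0003,0,1],[-0.002,-0.0005,-0.0003,0,1]]}}

```text
clock: 29.65
position: [0.5718, -0.0669, 0.1016]
ee_rot: [-0.055, 0.998, 0.013, -0.039]
ft_force: [-10.6, 1.8, 7.4]
grip_width: -0.002
```

```bash
python3 -c "
from h import *
go(.077,-.125,.103);knobs()"
```

```text
case xy [  74.6 -125.9] z 0.1016 tool yaw 6.33 F [-10.6   1.8   7.4] t 29.65 move mm [-2.3  0.9 -1.6]
top [234 247   5   5  17] [236.1 248.8] [0.094  0.1257]
scene [356 182   4   3  10] [357.5 182.8] [0.0877 0.1348]
```

{"name": "apply_moves", "arguments": {"commands": [[0.006,0,-0.001,0.3,1],[0.009,0.024,-0.001,0.3,1],[0,0.038,0,0.3,1],[0,0.038,0,0,1],[0,0.038,0,0,1]]}}

```text
clock: 30.17
position: [0.5438, 0.0611, 0.1088]
ee_rot: [-0.037, 0.999, 0.01, -0.038]
ft_force: [0.5, 0.5, -0.3]
grip_width: -0.001
```

{"name": "apply_moves", "arguments": {"commands": [[0,0.038,0,0,1],[0,0.038,0,0,1],[0,0.022,0,0,1],[0,0.011,0,0,1],[0,0,0,0,1]]}}

```text
clock: 30.58
position: [0.5332, 0.184, 0.1124]
ee_rot: [-0.042, 0.998, 0.012, -0.037]
ft_force: [-0.2, -0.5, -0.0]
grip_width: 0.004
```

{"name": "apply_moves", "arguments": {"commands": [[0,0,0,-0.3,1],[0,0,0,0,1]]}}

```text
clock: 30.75
position: [0.5336, 0.1818, 0.1123]
ee_rot: [-0.044, 0.998, 0.012, -0.037]
ft_force: [0.6, -0.5, 0.0]
grip_width: -0.001
```

```bash
python3 -c "
from h import *
knobs();go(.078,.125,.103)"
```

```text
top [340 233   5   5  19] [342.2 235. ] [ 0.096  -0.1255]
scene [307 245   4   3   9] [308.6 246.3] [ 0.09   -0.1182]
case xy [ 60.3 124.5] z 0.1123 tool yaw 4.98 F [0.3 0.2 0.6] t 30.85 move mm [-18.3   0.4   8. ]
```

{"name": "apply_moves", "arguments": {"commands": [[-0.003,0.001,0.004,0,1],[-0.002,0.001,0.002,0,1],[-0.002,0,0,0,1],[-0.002,0,0,0,1]]}}

```text
clock: 31.18
position: [0.5437, 0.1793, 0.105]
ee_rot: [-0.039, 0.998, 0.011, -0.037]
ft_force: [0.8, 0.1, 0.6]
grip_width: 0.001
```

{"name": "apply_moves", "arguments": {"commands": [[-0.002,0,0,0,1],[-0.002,0,0,0,1]]}}

```text
clock: 31.35
position: [0.5475, 0.1793, 0.1045]
ee_rot: [-0.039, 0.998, 0.011, -0.038]
ft_force: [-7.8, 0.8, 6.8]
grip_width: 0.001
```

{"name": "apply_moves", "arguments": {"commands": [[-0.002,0,-0.0003,0,1],[-0.002,0,-0.0003,0,1]]}}

```text
clock: 31.52
position: [0.5506, 0.1799, 0.1048]
ee_rot: [-0.04, 0.998, 0.011, -0.039]
ft_force: [-2.3, 0.2, 0.6]
grip_width: 0.006
```

```bash
python3 -c "
from h import *
go(.078,.125,.103)"
```

```text
case xy [ 76.9 121.8] z 0.1048 tool yaw 4.59 F [-2.3  0.2  0.6] t 31.5167 move mm [-1.2  3.2  1.8]
```

{"name": "apply_moves", "arguments": {"commands": [[-0.0015,0,-0.0003,0,1]]}}

```text
clock: 31.6
position: [0.552, 0.18, 0.1048]
ee_rot: [-0.04, 0.998, 0.011, -0.04]
ft_force: [-4.8, 0.7, 0.9]
grip_width: 0.001
```

{"name": "apply_moves", "arguments": {"commands": [[-0.0015,0,-0.0003,0,1]]}}

```text
clock: 31.68
position: [0.5524, 0.1801, 0.1048]
ee_rot: [-0.04, 0.998, 0.011, -0.041]
ft_force: [-12.4, -1.7, 8.7]
grip_width: 0.006
```

{"name": "apply_moves", "arguments": {"commands": [[-0.0015,0,-0.0003,0,1]]}}

```text
clock: 31.77
position: [0.5524, 0.1801, 0.1048]
ee_rot: [-0.04, 0.998, 0.011, -0.043]
ft_force: [-12.7, -1.7, 9.0]
grip_width: -0.001
```

Left appears to be at its stop (12 N, no further motion). Now the right end.

{"name": "apply_moves", "arguments": {"commands": [[0.006,0,-0.001,0,1],[0.008,-0.02,0,-0.3,1],[0,-0.038,0,-0.3,1],[0,-0.038,0,0,1],[0,-0.038,0,0,1]]}}

```text
clock: 32.18
position: [0.5508, 0.0528, 0.1036]
ee_rot: [-0.054, 0.998, 0.013, -0.041]
ft_force: [1.5, 0.2, -0.1]
grip_width: 0.003
```

{"name": "apply_moves", "arguments": {"commands": [[0,-0.038,0,0,1],[0,-0.038,0,0,1],[0,-0.022,0,0,1],[0,-0.01,0,0,1],[0,0,0,0,1]]}}

```text
clock: 32.6
position: [0.5636, -0.07, 0.102]
ee_rot: [-0.049, 0.998, 0.01, -0.037]
ft_force: [0.2, 0.2, 0.1]
grip_width: -0.004
```

{"name": "apply_moves", "arguments": {"commands": [[0,0,0,0,1],[0,0,0,0,1]]}}

```text
clock: 32.77
position: [0.564, -0.0681, 0.102]
ee_rot: [-0.049, 0.998, 0.011, -0.037]
ft_force: [-0.3, 0.7, 0.6]
grip_width: -0.001
```

```bash
python3 -c "
from h import *
knobs();go(.078,-.125,.103)"
```

```text
top [234 244   5   5  17] [235.9 246.2] [0.1002 0.1256]
scene [358 182   4   3  10] [359.5 183.2] [0.0928 0.1358]
case xy [  66.8 -125.4] z 0.1019 tool yaw 5.76 F [ 0.4  0.9 -0.5] t 32.8667 move mm [-11.1   0.4  -1.9]
```

{"name": "apply_moves", "arguments": {"commands": [[-0.002,-0.002,0,0,1],[-0.002,0,0,0,1],[-0.001,0,0,0,1],[-0.002,0,0,0,1]]}}

```text
clock: 33.2
position: [0.572, -0.0637, 0.1013]
ee_rot: [-0.053, 0.998, 0.012, -0.037]
ft_force: [-0.2, -0.4, 0.7]
grip_width: -0.002
```

{"name": "apply_moves", "arguments": {"commands": [[-0.002,0,-0.0003,0,1],[-0.002,0,-0.0003,0,1]]}}

```text
clock: 33.37
position: [0.5755, -0.0629, 0.1013]
ee_rot: [-0.053, 0.998, 0.012, -0.038]
ft_force: [-2.8, -0.6, 1.2]
grip_width: 0.001
```

{"name": "apply_moves", "arguments": {"commands": [[-0.0015,0,-0.0003,0,1]]}}

```text
clock: 33.45
position: [0.5767, -0.0628, 0.1013]
ee_rot: [-0.053, 0.998, 0.012, -0.039]
ft_force: [-8.9, -1.4, 2.3]
grip_width: -0.001
```

```bash
python3 -c "
from h import *
go(.078,-.125,.103)"
```

```text
case xy [  79.8 -122.2] z 0.1013 tool yaw 6.18 F [-8.9 -1.4  2.3] t 33.45 move mm [ 2.  -2.7 -1.6]
```

{"name": "apply_moves", "arguments": {"commands": [[-0.0015,0,-0.0003,0,1]]}}

```text
clock: 33.53
position: [0.5767, -0.0628, 0.1012]
ee_rot: [-0.053, 0.998, 0.012, -0.041]
ft_force: [-13.8, -1.1, 8.8]
grip_width: -0.002
```

{"name": "apply_moves", "arguments": {"commands": [[-0.0015,0,-0.0003,0,1]]}}

```text
clock: 33.62
position: [0.5766, -0.0628, 0.1012]
ee_rot: [-0.053, 0.998, 0.012, -0.043]
ft_force: [-11.7, 0.7, 8.0]
grip_width: -0.003
```

{"name": "apply_moves", "arguments": {"commands": [[0.006,0,0,0,1],[0.006,0.01,-0.005,0,1],[0,0.035,-0.01,0,1],[0,0.035,-0.01,0,1],[0,0.03,0,0.5,1]]}}

```text
clock: 34.03
position: [0.5547, 0.0406, 0.1319]
ee_rot: [-0.041, 0.998, 0.01, -0.042]
ft_force: [0.5, 0.2, 1.2]
grip_width: -0.003
```

{"name": "apply_moves", "arguments": {"commands": [[0,0.005,0,0,1],[0,0,0,0,1]]}}

```text
clock: 34.2
position: [0.5538, 0.0555, 0.1338]
ee_rot: [-0.046, 0.998, 0.012, -0.041]
ft_force: [-0.4, -1.3, -0.7]
grip_width: 0.007
```

Run:
```python
from h import *
knobs();go(.078,0,.103)
c=cam("wrist");p,_=camera("wrist");cv2.imwrite("pics/w5.png",p[:,:,::-1])
for u in range(30,640,60):
    q=(p[:,u].astype(int)).min(1);h=cv2.cvtColor(p,cv2.COLOR_RGB2HSV)[:,u];print(u,w2c(atz(c,(u,300),.085)).round(3))
```

```text
top [340 231   4   5  20] [341.5 233. ] [ 0.1009 -0.1244]
top [234 244   5   5  18] [235.7 246.1] [0.1005 0.1261]
scene [358 182   5   4  16] [360.  183.5] [0.0945 0.1354]
scene [308 245   6   4  19] [310.8 246.7] [ 0.0948 -0.1169]
case xy [68.2 -4.1] z 0.1334 tool yaw 5.28 F [ 0.1 -0.2 -0.3] t 34.3 move mm [-12.2   3.3  29.6]
30 [ 0.075 -0.145]
90 [ 0.075 -0.116]
150 [ 0.076 -0.087]
210 [ 0.076 -0.058]
270 [ 0.077 -0.029]
330 [0.077 0.001]
390 [0.078 0.031]
450 [0.078 0.061]
510 [0.079 0.091]
570 [0.079 0.122]
630 [0.08  0.153]
```

View pics/w5.png

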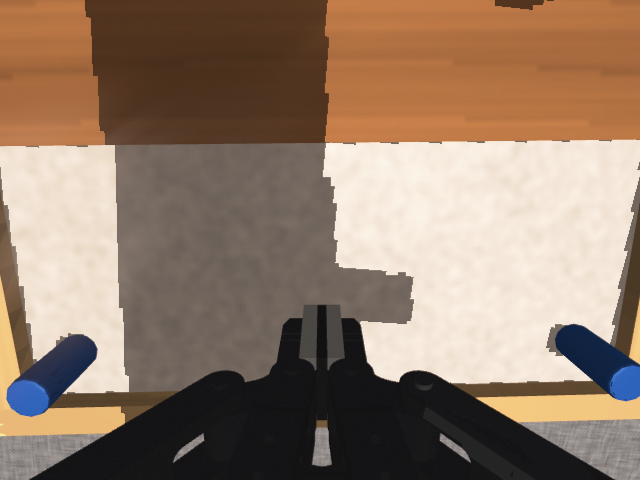

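Both knobs read about 100 mm, the shutter edge meets the far wall, and no gap shows in the picture. Next, over to the outer side of the latch peg.

{"name": "apply_moves", "arguments": {"commands": [[0.006,0.02,-0.015,0,1],[0.008,0.036,-0.008,0,1],[0.008,0.036,0,0,1],[0.008,0.036,0,0,1],[0.006,0.036,0,0,1]]}}

```text
clock: 34.77
position: [0.5096, 0.1981, 0.1632]
ee_rot: [-0.03, 0.999, 0.008, -0.041]
ft_force: [0.7, -0.3, 0.2]
grip_width: -0.0
```

{"name": "apply_moves", "arguments": {"commands": [[0.002,0.024,0,0,1],[0,0.01,0,0,1],[0,0,0,0,1],[0,0,0,0,1]]}}

```text
clock: 35.1
position: [0.5046, 0.2356, 0.1636]
ee_rot: [-0.031, 0.999, 0.009, -0.041]
ft_force: [0.8, -0.4, -0.3]
grip_width: 0.001
```

Run:
```python
from h import *
go(.027,.197,.115)
c=cam("wrist");p,_=camera("wrist");cv2.imwrite("pics/w6.png",p[:,:,::-1])
for s,q in blobs(p,"red",60): print(s,q,w2c(atz(c,q,.121)).round(4))
for q in nets.place_of("wrist","latch_peg")[:2]: print(q,w2c(atz(c,q["xy"],.121)).round(4))
```

```text
case xy [ 36.5 181.7] z 0.1636 tool yaw 3.58 F [ 0.8 -0.4 -0.3] t 35.1 move mm [ 6.  14.  49.5]
[ 273  245   41   73 1884] [291.7 279.8] [0.0323 0.1679]
{'xy': [285.5, 278.6], 'conf': 0.81} [0.0316 0.165 ]
```

View pics/w6.png

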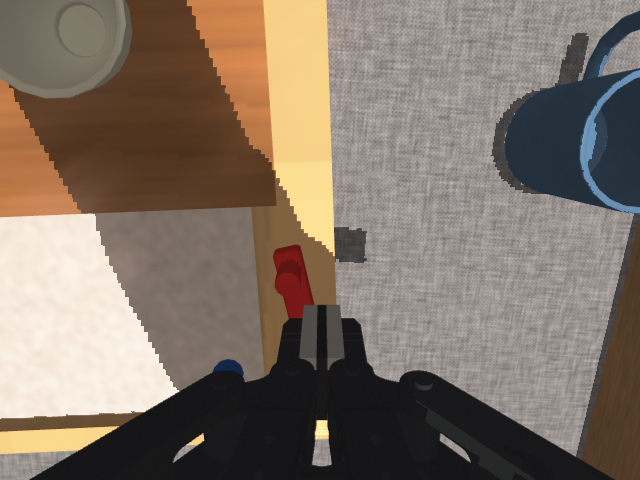

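The wrist view shows the latch peg at (285,279), just left of the finger, at case (32,165) mm. The mug at (560,145) and the bowl are well clear. I'll shift outward and go down beside it.

{"name": "apply_moves", "arguments": {"commands": [[0.004,0.012,0,-0.8,1],[0.002,0.006,0.005,-0.8,1],[0,0,0.015,0,1],[0,0,0.015,0,1],[0,0,0,0,1]]}}

```text
clock: 35.62
position: [0.4963, 0.2499, 0.1284]
ee_rot: [-0.042, 0.998, 0.009, -0.04]
ft_force: [0.0, 0.2, -0.6]
grip_width: 0.001
```

```bash
python3 -c "
from h import *
go(.027,.197,.115)"
```

```text
case xy [ 29.5 196.6] z 0.1284 tool yaw 4.89 F [ 0.   0.2 -0.6] t 35.6167 move mm [ 1.5  0.  13.6]
```

{"name": "apply_moves", "arguments": {"commands": [[0,0,0.006,0,1],[0,0,0.004,0,1],[0.001,-0.003,0,0,1],[0,-0.003,0,0,1],[0,-0.003,0,0,1]]}}

```text
clock: 36.03
position: [0.4953, 0.2406, 0.1184]
ee_rot: [-0.043, 0.998, 0.009, -0.039]
ft_force: [0.3, -0.5, -0.4]
grip_width: -0.0
```

```bash
python3 -c "
from h import *
go(.028,.172,.115)"
```

```text
case xy [ 27.6 187.5] z 0.1184 tool yaw 4.95 F [ 0.3 -0.5 -0.4] t 36.0333 move mm [ -0.8 -15.5   3. ]
```

{"name": "apply_moves", "arguments": {"commands": [[0,-0.004,0.002,0,1],[0,-0.004,0,0,1],[0,-0.004,0,0,1],[-0.001,-0.004,0,0,1],[-0.001,-0.004,0,0,1]]}}

```text
clock: 36.45
position: [0.5007, 0.2205, 0.1176]
ee_rot: [-0.043, 0.998, 0.011, -0.037]
ft_force: [1.7, 3.1, -0.7]
grip_width: 0.001
```

{"name": "apply_moves", "arguments": {"commands": [[-0.002,-0.004,0,0,1],[-0.002,-0.004,0,0,1],[-0.002,-0.004,0,0,1]]}}

```text
clock: 36.7
position: [0.5086, 0.2087, 0.1174]
ee_rot: [-0.043, 0.998, 0.012, -0.037]
ft_force: [-0.4, 2.1, -0.4]
grip_width: 0.003
```

```bash
python3 -c "
from h import *
go(.034,.150,.115)
p,_=camera('top');c=cam('top')
for s,q in blobs(p,'red',8): print(s,q,w2c(atz(c,q,.115)).round(4))"
```

```text
case xy [ 37.9 154.5] z 0.1174 tool yaw 5.03 F [-0.4  2.1 -0.4] t 36.7 move mm [ 3.6 -4.6  2.5]
```

{"name": "apply_moves", "arguments": {"commands": [[0.001,-0.004,0,0,1],[0,-0.004,0,0,1],[0,-0.004,0,0,1],[-0.001,-0.004,0,0,1]]}}

```text
clock: 37.08
position: [0.5092, 0.1893, 0.116]
ee_rot: [-0.043, 0.998, 0.011, -0.038]
ft_force: [-1.1, 0.3, 0.4]
grip_width: 0.002
```

```bash
python3 -c "
from h import *
go(.046,.134,.115)
p,_=camera('scene');c=cam('scene');cv2.imwrite('pics/s7.png',cv2.resize(p[120:270,260:460,::-1],(800,600),interpolation=cv2.INTER_CUBIC))
for s,q in blobs(p,'red',8): print(s,q,w2c(atz(c,q,.115)).round(4))"
```

```text
case xy [ 36.6 135.2] z 0.116 tool yaw 4.96 F [-1.1  0.3  0.4] t 37.0833 move mm [-9.4 -1.1  0.3]
[352 177   8   3  16] [356. 178.] [0.0759 0.1505]
```

View pics/s7.png

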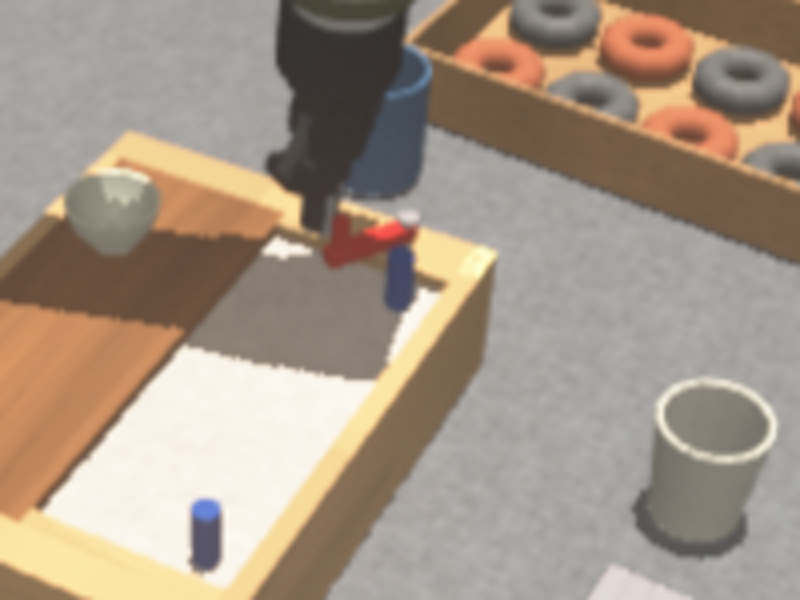

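The scene crop shows the peg at (340,232), just ahead of the finger, with the arm about two thirds across. Now push in +x.

{"name": "apply_moves", "arguments": {"commands": [[-0.004,-0.001,0,0,1],[-0.004,-0.001,0,0,1],[-0.003,-0.001,0,0,1],[-0.003,-0.001,0,0,1],[-0.002,0,0,0,1]]}}

```text
clock: 37.55
position: [0.5268, 0.183, 0.1144]
ee_rot: [-0.041, 0.998, 0.009, -0.039]
ft_force: [-1.6, -1.4, 0.9]
grip_width: -0.001
```

```bash
python3 -c "
from h import *
go(.064,.126,.115)"
```

```text
case xy [ 53.5 127.2] z 0.1144 tool yaw 4.78 F [-1.6 -1.4  0.9] t 37.55 move mm [-10.4  -1.   -1.5]
```

{"name": "apply_moves", "arguments": {"commands": [[-0.002,0,0,0,1],[-0.002,0,0,0,1],[-0.002,0,0,0,1]]}}

```text
clock: 37.8
position: [0.5337, 0.1834, 0.1136]
ee_rot: [-0.041, 0.998, 0.009, -0.039]
ft_force: [-0.9, -1.1, 1.9]
grip_width: 0.003
```

{"name": "apply_moves", "arguments": {"commands": [[-0.002,0,0,0,1]]}}

```text
clock: 37.88
position: [0.5359, 0.1837, 0.1134]
ee_rot: [-0.041, 0.998, 0.009, -0.039]
ft_force: [-1.3, -1.3, 0.1]
grip_width: 0.003
```

{"name": "apply_moves", "arguments": {"commands": [[-0.0015,0,0,0,1]]}}

```text
clock: 37.97
position: [0.5376, 0.1839, 0.1133]
ee_rot: [-0.041, 0.998, 0.009, -0.039]
ft_force: [-5.0, -2.0, 1.5]
grip_width: 0.005
```

```bash
python3 -c "
from h import *
go(.064,.126,.115)"
```

```text
case xy [ 64.3 127.1] z 0.1133 tool yaw 4.79 F [-5.  -2.   1.5] t 37.9667 move mm [ 0.4 -1.1 -1.7]
```

At its stop (force up, x about 64). One more gentle row, then retreat back and up, and check.

{"name": "apply_moves", "arguments": {"commands": [[-0.001,0,0,0,1]]}}

```text
clock: 38.05
position: [0.5378, 0.1839, 0.113]
ee_rot: [-0.041, 0.998, 0.009, -0.04]
ft_force: [-9.3, -3.8, 5.3]
grip_width: 0.002
```

{"name": "apply_moves", "arguments": {"commands": [[0.008,0,0,0,1],[0.01,0,-0.005,0,1],[0.005,0,-0.025,0,1],[0,0,-0.035,0,1],[0,0,-0.03,0,1]]}}

```text
clock: 38.47
position: [0.5163, 0.1802, 0.2068]
ee_rot: [-0.042, 0.998, 0.007, -0.045]
ft_force: [1.6, 0.5, 0.9]
grip_width: -0.002
```

{"name": "apply_moves", "arguments": {"commands": [[0.02,0,-0.02,0,1],[0.02,0,0,0,1],[0,0,0,0,1],[0,0,0,0,1]]}}

```text
clock: 38.8
position: [0.4787, 0.1779, 0.2409]
ee_rot: [-0.042, 0.998, 0.011, -0.038]
ft_force: [0.6, -0.5, 0.2]
grip_width: 0.002
```

Run:
```python
from h import *
knobs();go(.064,.126,.115)
c=cam("wrist");p,_=camera("wrist");cv2.imwrite("pics/w8.png",p[:,:,::-1])
for k,z in(("red",.115),("blue",.127)):
  for s,q in blobs(p,k,60): print(k,s,q,w2c(atz(c,q,z)).round(4))
for t,z in(("latch_peg",.121),("knob_left",.106)):
  for q in nets.place_of("wrist",t)[:2]: print(t,q,w2c(atz(c,q["xy"],z)).round(4))
```

```text
top [340 231   4   5  17] [341.6 232.9] [ 0.1011 -0.1247]
top [234 244   5   5  20] [235.8 246. ] [0.1007 0.1258]
scene [358 182   5   3  11] [359.9 183.3] [0.0939 0.136 ]
scene [309 246   4   3  10] [310.8 247. ] [ 0.0953 -0.1177]
case xy [  5.3 126.5] z 0.2399 tool yaw 4.89 F [-0.6  0.   1. ] t 38.9 move mm [-68.1  -2.8 120. ]
red [362 329  30  23 423] [373.1 338.5] [0.0752 0.1645]
knob_left {'xy': [154.0, 300.3], 'conf': 0.4} [0.0466 0.0105]
```

View pics/w8.png

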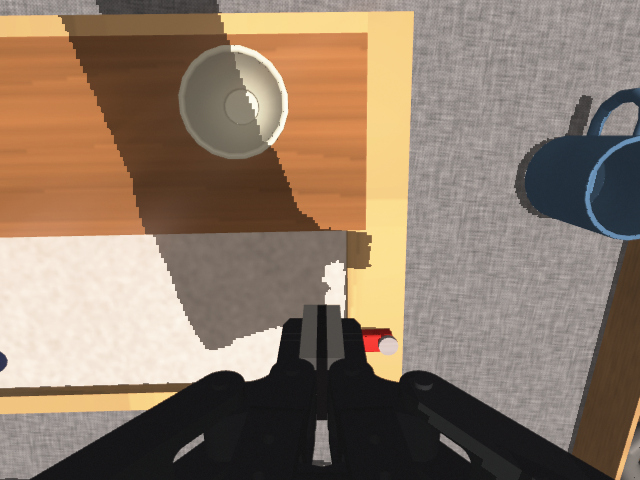

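The wrist view shows the latch arm square across at (375,340), and the bowl and mug have not moved. The top view puts both knobs at about 100 to 101 mm. The tool is free in the air, so I'm handing in.

```bash
python3 -c "
from h import *
print(workorder.hand_in())"
```

```text
the job is handed in; nothing more can be done
None
```

The shutter is fully home and the red latch arm is across behind the left knob. I handed the job in at about 39 s, with the gripper raised clear of everything; the hand-in gives no verdict.

- **Pushing the shutter:** I pushed the two knobs in turn, keeping one end at most about 6–7 mm ahead of the other. The left end stuck at about 70 mm and held even under an 18.7 N push along x (about 20 N in all). A light push with a sideways drag to the right freed it. The highest wrist force I saw was about 21 N, but I only read it at the end of each move, so brief peaks in between could have gone unseen.
- **Shutter at the end:** the top camera put the left knob at x = 100.7 mm and the right at 101.1 mm. Both ends had stopped against 12–14 N, and the wrist picture showed no gap at the far wall.
- **Latch:** I pushed the peg round until it stopped (force rose to 9 N, no further motion). The last picture showed the arm square across. The gripper hid the peg, so I did not measure the joint angle directly.
- **Other things:** the bowl and mug had not moved in the last picture. I did not re-measure the jar, cup, can, spatula or plate, but the arm did not go near them.
- **Readings that disagreed:** the scene camera put the knobs about 6 mm short. It was off by about that much throughout, so I relied on the top camera and the stops. The trained network's last left-knob report (confidence 0.4) was wrong and I ignored it.

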